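# Index the casting carriage under the air drill

### The arm

A 7-joint arm with a two-finger parallel gripper is mounted at the origin on the work surface. World frame = base frame: x ahead of the robot, y to its left, z up, the work surface at z = 0. Lengths are in m, angles in degrees, forces in N, time in s.
With the tool pointing down it reaches from about 0.425 to 0.875 m from the base axis. Payload 4.7 kg.
Tool frame: the origin (TCP) lies midway between the tips of the shut fingers; the grasp point (between the pads) lies 19 mm behind it; y points along the fingers, x is the direction in which the jaws open and shut, and the axes are right-handed (so a half turn about y gives the same grasp; the last joint's range is limited). The gripper opens to 87 mm and grips with 3 to 60 N. Pads are 19 mm wide; open, the fingers measure 117 mm over their backs; the gripper's body (75 mm by 190 mm) begins 51 mm behind the grasp point.
Start: joints at [68.016, 18.392, -4.016, 83.108, 1.295, 78.541, -3.26], TCP at [0.252, -0.599, 0.223] pointing down, gripper open.
Joint ranges: [-163.93, 163.93], [-17.29, 119.83], [-79.2, 71.16], [3.27, 140.29], [-89.18, 269.18], [5.43, 117.66], [-154.24, 154.24]. Speed limits (degrees/s): [147.25, 147.25, 180, 180, 180, 180, 180].

### API

Orientations are given as [roll, pitch, yaw] about the fixed x, y, z axes, in that order (R = Rz(yaw) Ry(pitch) Rx(roll)).
In Python, from cell import env gives the robot as it stands.
- The arm moves only by the tool carry_out, never from a script. Its argument "targets" is a list of rows, each a list of 2 entries, a list of its own where there are three numbers: the shift along the tool's x, y, z in mm, then the turn, a rotation vector about the tool's x, y, z in degrees. A call has 1 to 12 rows; each row shifts and turns the commanded pose from where the row before left it, along the tool's axes as they then stand; what a row does not reach is not made up. A row lasts 1/10 s, in which the tool goes at most 50 mm and 8.59 degrees, less where a joint would pass 70% of its speed; a pose out of reach is approached as far as the arm can. A call with a gripper value outside its range is refused whole. "jaw" is the opening, from 0 (shut) to 1 (fully open), set as the call begins (left out, the last holds). The fingers move at their own pace and stop on an object; "squeeze" is the grip in N (left out, the last holds). Time passes only in rows, so rows that do not move let the fingers close. It gives the time, the measured TCP pose, the force and the opening at its end, in the units of the state.
- env.get_obs(): the state, without advancing time (a new reading comes with each control period).
- env.read_camera(name): name is "scene" or "top" or "wrist"; returns the picture (420x560x3 uint8, red, green, blue); there is no depth.
- env.get_calibration(name): a dict with "fx", "fy", "cx", "cy" (pixels), "D" ([k1, k2, p1, p2, k3] as OpenCV has them; the pictures are not rectified), "R" (3x3) and "t" (3): a world point X has camera coordinates R X + t; the wrist camera has in their place "hand_eye" (4x4, takes a point from camera to tool coordinates, whose origin is the TCP and whose axes are the tool frame's). Camera axes: x right, y down, z forward; pixel columns grow to the right and rows downward; lengths in m; the calibration is good to about 2 mm. A picture is of the moment at which its call begins: read the wrist's pose just before it. get_calibration takes no time and is no camera call.
- env.sign_off(): hands the job in, once; it reports no verdict.
Trained networks look in the newest picture that a camera, given by its name, has taken for a name from the list of things; names that differ only in an ending like _2 or _b are one class to them, and where a whole thing is asked for, a point or a joint stands for the part that bears it (a point fixed in the world has none). Each returns a list of dicts, best first, with "p" (0 to 1); they miss things now and then, are a little off and sometimes report something else, mostly with a low value. They report only what shows in the picture. A call takes as long as a camera call.
- env.outline_of(camera, label): "mask" (420x560 bool, what is visible of it) and "xy" ([column, row] in pixels, amid what is visible of it).
The state is a dict: "time_s": time; "qpos": joint angles; "joint_velocities": joint speeds; "effort": joint torques, N m; "tool_pos": TCP position; "tool_rot": TCP orientation; "force": force on the tool from outside, world axes, zero at the start; "wrist_torque": the same for the moment, N m; "grip_width": finger opening in m.
Only numpy, scipy, OpenCV 4.12 (cv2) and the standard library are available. Lean on these libraries where they do the work, as an engineer would, in place of code of your own. Each camera call takes 0.05 s, during which the arm holds its last target.

### The job

Bring the casting under the drill bit, ready for drilling: release the carriage with its press-and-turn lock knob, slide it along to the slot at the drill's station, then press and turn the knob back to locked so that it springs fully up again. Keep clear of the drill and the dial gauge, and leave the other things on the bench where they lie.

Things in the scene. Friction and masses are not known exactly. Their poses are not given: they have to be found in the camera images.
- slide: fixed indexing slide on the bench: grey base 500 mm along y, 16 mm thick, reaching 120 mm to -x and 100 mm to +x of the origin, two steel shafts, and along its edge nearest the robot a steel index bar with three slots 120 mm apart. Origin on the bench at the middle station; x points across the slide away from the robot, y along the shafts, z up. Fixed; placed differently each time
- carriage (a joint): travel of the carriage along the slide's +y, m: 0 at the middle slot (where it starts), +0.12 and -0.12 at the end slots, stops at +-0.135. About 1 N friction, 2 kg with its load; a spring ball holds it at each slot (about 15 N to leave) and draws it in from 2 mm away. With the knob locked, a bolt in the slot blocks it; the bolt can enter only at a slot
- carriage_top (a point): middle of the top of the carriage's aluminium plate, 72 mm above the bench; the plate reaches 102 mm either way along the slide's x and 70 mm along its y, 18 mm thick. It carries the sloped knob housing at its end nearest the robot (76 mm wide, 136 mm high at its back) and the clamped casting behind that. Axes as the slide's
- lock_knob (a joint): angle of the lock knob, rad: 0 locked (wing straight up and down the slope); 1.05 (60 degrees, a stop) released; it grows anticlockwise as seen from outside looking at the knob. It turns only while pressed 7 mm or more down. Let go within about 5 degrees of either end it springs up into a notch that holds it; in between it stays down. The bolt is out from about 0.9 on
- knob_press (a joint): how far the knob is pressed down along its axis, m: 0 fully up, 0.009 bottomed; spring force 7 N at the top to 13 N at the bottom
- knob_grip (a point): point on the axis of the black lock knob, in the middle of its wing, 9 mm below the wing's top, 21 mm above its round skirt (diameter 64 mm), 40 mm out from the sloped housing face. Wing 64 mm long, 16 mm wide. z points out along the knob's axis, leaning 35 degrees from vertical towards the slide's -x (the robot's side); x along the wing, y across it. It turns, sinks and travels with the knob
- casting_boss (a point): centre of the top of the casting's round boss, diameter 46 mm, 124 mm above the bench. The dark casting (flange 92 x 92 mm) is clamped to the carriage behind the knob; the boss lies 35 mm towards the slide's +x of the slide's origin line
- drill_tip (a point): point of the drill bit, 140 mm above the bench, over the boss's place when the carriage is at that end slot. Silver air drill held upright (410 mm high, 62 mm across at its clamp) on the arm of a grey column stand that stands behind the slide at one of its ends; which end differs each time. Fixed
- gauge_tip (a point): point of the dial gauge's plunger, 138 mm above the bench, over the other end slot. Round silver dial (diameter 58 mm, white face towards the robot) on a slim column stand 275 mm high behind the slide. Fixed
- drill_stand: the drill's fixed stand; its column stands on the bench 140 mm behind the bit (slide's +x); origin on the bench straight under the bit; axes as the slide's
- gauge_stand: the dial gauge's fixed stand; its column stands on the bench 140 mm behind the plunger; origin on the bench straight under the plunger; axes as the slide's
- air_hammer: pneumatic chipping hammer lying on its side, 266 mm long and 42 mm high, silver barrel along its x; origin under the barrel, 88 mm from its back end
- cold_chisel: flat steel cold chisel, 180 mm long (along its x), 22 mm wide, 16 mm high, lying on the bench on the robot's side of the slide; origin under its middle
- spanner: steel spanner, 190 mm long (along its x), lying on the bench on the robot's side of the slide; origin under its middle
- oil_bottle: grey plastic oil bottle, diameter 54 mm, 120 mm high, standing behind the slide between the two stands; origin at the centre of its underside
- mallet: hammer, 280 mm long (along its x), lying on the left of the bench; origin under its middle
- grease_tin: closed steel tin, diameter 84 mm, 70 mm high, on the right of the bench; origin at the centre of its underside
- spare_casting: loose casting like the clamped one: flange 92 x 92 x 14 mm with a round boss, 52 mm high in all, on the right of the bench; origin at the centre of its underside

How it is judged (in metres and radians):
On the way, in this order (a step that is already met when the one before it is completed fails the run):
1. the knob is pressed and turned to released (value of joint lock_knob above 0.9 rad and horizontal distance between casting_boss and drill_tip above 0.1 m), for 0.1 s.
2. the carriage is at the drill's slot with the knob still released (horizontal distance between casting_boss and drill_tip below 0.004 m and value of joint lock_knob above 0.8 rad), for 0.2 s.
At the end, for the whole second after the job is handed in: The casting's boss is under the drill bit within 4 mm horizontally, the knob is turned back to locked (within 0.1 rad) and has sprung up (within 2 mm), and the carriage is at rest (horizontal distance between casting_boss and drill_tip below 0.004 m and value of joint lock_knob below 0.1 rad and value of joint knob_press below 0.002 m and linear speed of carriage below 0.01 m/s); the robot touches nothing.
It fails at once if the robot touches the drill, the dial gauge or their stands (over 3 N) (contact force between any of the arm, the fingers and drill_stand above 3 N or contact force between any of the arm, the fingers and gauge_stand above 3 N).
It fails at once if another thing on the bench is moved more than 20 mm (distance of any of air_hammer, cold_chisel, spanner, oil_bottle, mallet, grease_tin, spare_casting from where it was at the start of the episode above 0.02 m).
It also fails if it takes over 45 s, if anything falls off the work surface, if the arm or the gripper's body presses on something with over 40 N, if the wrist force passes 120 N, or if a joint passes its speed limit or range.

## Working session

There is one attempt and no reset: what is moved stays moved. The work goes in short steps, Python scripts to look and compute and a tool call to move; the robot and the scene stay as the last step left them, time stands still between calls to the robot, and variables do not carry over. Pictures are saved under pics/ and viewed, and the job is handed in when it is done.

Besides the shell and the picture viewer there is one more tool, called as name(argument=value, ...) on one line, values as JSON. carry_out: Moves the arm, as the interface text tells. Its arguments: {"type":"object","properties":{"targets":{"type":"array","items":{"type":"array"}},"jaw":{"type":"number"},"squeeze":{"type":"number"}},"required":["targets"]}

```bash
mkdir -p pics; ls
cat > h.py <<'E'
import numpy as np, cv2, json
from cell import env
from scipy.spatial.transform import Rotation as Ro
def snap(c,fn):
    im=env.read_camera(c); cv2.imwrite('pics/'+fn,im[:,:,::-1]); return im
E
python3 - <<'E'
from h import *
o=env.get_obs(); print(o)
for c in ['scene','top','wrist']:
    snap(c,c+'0.png'); print(c,env.get_calibration(c))
E
```

```text
pics
{'time_s': 0.0, 'qpos': array([68.01673437, 18.43805911, -4.0159688 , 83.17420826,  1.29581332,
       78.54055968, -3.26079547]), 'joint_velocities': array([-0.03648384, -0.01410449, -0.00523169, -0.04175283, -0.00988257,
        0.08086016,  0.03671853]), 'effort': array([ 8.43800026e-04, -4.91284418e+01, -4.03367048e-01, -3.12529171e+01,
       -6.37397985e-02,  4.38465143e-02,  1.52259645e-04]), 'tool_pos': array([ 0.25153337, -0.5987658 ,  0.22147899]), 'tool_rot': array([-90.00638691,   0.10753772, -67.2072243 ]), 'force': array([-0.33240091,  0.21330405, -0.21291244]), 'wrist_torque': array([-0.01749998,  0.01432997,  0.00640991]), 'grip_width': 0.08699822687699137}
scene {'fx': 520.2231594898385, 'fy': 520.2231594898385, 'cx': 276.0945943934095, 'cy': 217.32748447995442, 'D': array([-0.14036525,  0.        ,  0.        ,  0.        ,  0.        ]), 'R': array([[ 0.59111788,  0.80658352,  0.00163819],
       [ 0.67309725, -0.49216916, -0.55200508],
       [-0.44443193,  0.32740273, -0.83383914]]), 't': array([-0.32722741, -0.32532885,  1.80405522])}
top {'fx': 449.0146256
[... 205 characters left out ...]
0.00120979],
       [-0.98282781,  0.00158152, -0.18451828],
       [ 0.18451592, -0.00152784, -0.98282834]]), 't': array([-0.02098967,  0.56033592,  1.69021391])}
wrist {'fx': 289.46046270851804, 'fy': 289.46046270851804, 'cx': 274.5626149623174, 'cy': 210.4912286271689, 'D': array([0.01663461, 0.        , 0.        , 0.        , 0.        ]), 'hand_eye': array([[ 9.99998277e-01, -1.80543825e-03,  4.32269986e-04,
        -3.18404253e-04],
       [-9.59460732e-04, -3.03277160e-01,  9.52901907e-01,
        -1.62043692e-01],
       [-1.58930793e-03, -9.52900679e-01, -3.03278370e-01,
         8.47259134e-02],
       [ 0.00000000e+00,  0.00000000e+00,  0.00000000e+00,
         1.00000000e+00]])}
```

View pics/scene0.png

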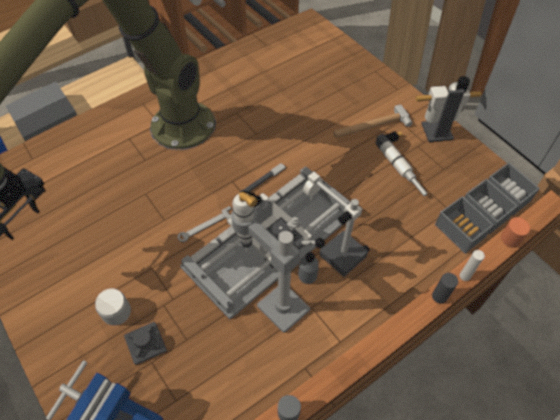

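View pics/top0.png

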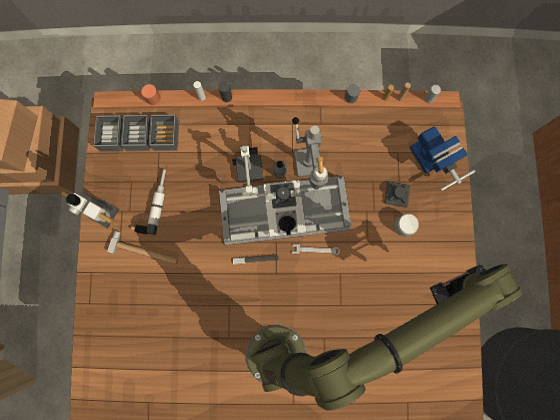

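View pics/wrist0.png

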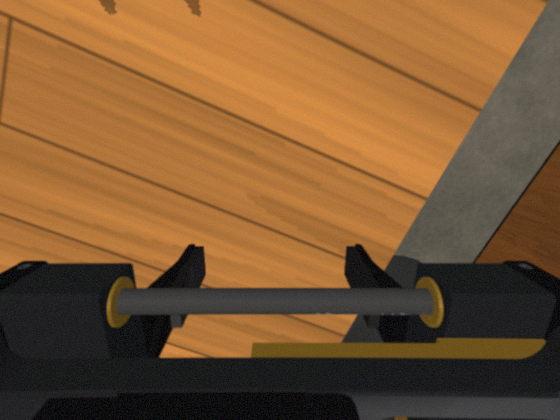

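The top view shows the slide at about (285,210), with the drill at its right end (320,175) and the gauge at the left (245,155). The drill's station is therefore at slide −y. I'll zoom in next.

Run:
```python
from h import *
a=cv2.imread('pics/top0.png')[165:255,205:365]; cv2.imwrite('pics/topz.png',cv2.resize(a,None,fx=5,fy=5,interpolation=cv2.INTER_CUBIC))
a=cv2.imread('pics/scene0.png')[155:325,175:375]; cv2.imwrite('pics/scz.png',cv2.resize(a,None,fx=3.5,fy=3.5,interpolation=cv2.INTER_CUBIC))
for l in ['lock_knob','slide','casting_boss','carriage','drill_stand','gauge_stand']:
  for c in ['top','scene']:
    r=env.outline_of(c,l)
    print(l,c,[(round(d['p'],2),np.round(d['xy'],1),d['mask'].sum()) for d in r[:3]])
    if l=='slide' and r: np.save('slide_%s.npy'%c,r[0]['mask'])
    if l=='lock_knob' and r: np.save('knob_%s.npy'%c,r[0]['mask'])
```

```text
lock_knob top [(0.76, array([288.4, 223.1]), np.int64(192))]
lock_knob scene [(0.65, array([259. , 195.7]), np.int64(69)), (0.56, array([379.7, 121.7]), np.int64(731))]
slide top [(0.75, array([282.4, 212.2]), np.int64(6717)), (0.41, array([284.1, 209.2]), np.int64(1997))]
slide scene [(0.97, array([260.3, 248.3]), np.int64(8657))]
casting_boss top [(0.62, array([282.6, 207.2]), np.int64(1795))]
casting_boss scene [(0.9, array([270.5, 222.7]), np.int64(1534))]
carriage top [(0.67, array([284.3, 210.7]), np.int64(1914))]
carriage scene [(0.66, array([275.5, 223.3]), np.int64(1495))]
drill_stand top [(0.68, array([311.3, 159.4]), np.int64(1318))]
drill_stand scene [(0.77, array([277.2, 253.1]), np.int64(4125))]
gauge_stand top [(0.64, array([244.2, 168.8]), np.int64(1021))]
gauge_stand scene [(0.59, array([341.4, 243.9]), np.int64(2120))]
```

View pics/topz.png

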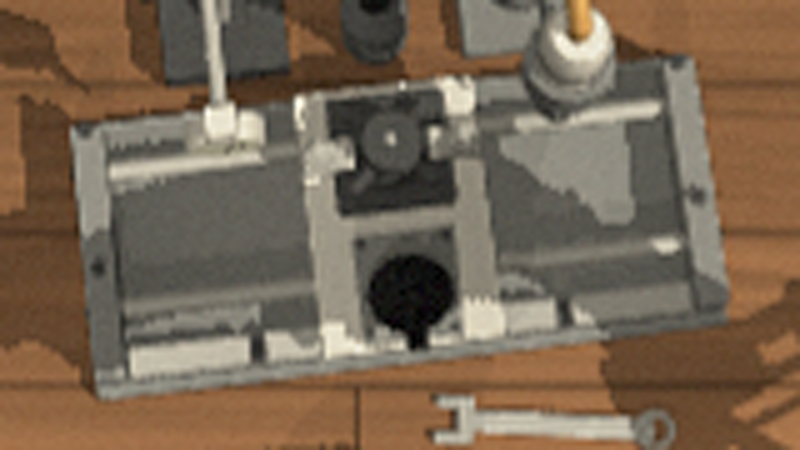

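View pics/scz.png

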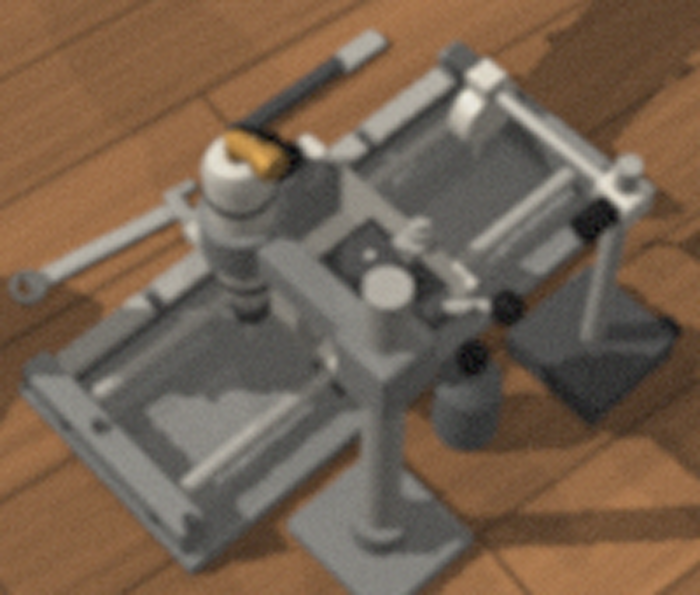

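```bash
cat >> h.py <<'E'
def proj(c,X):
    k=env.get_calibration(c); K=np.array([[k['fx'],0,k['cx']],[0,k['fy'],k['cy']],[0,0,1]])
    X=np.asarray(X,float).reshape(-1,3)
    return cv2.projectPoints(X,cv2.Rodrigues(k['R'])[0],k['t'],K,k['D'])[0][:,0]
def sl2w(p,X):
    X=np.asarray(X,float).reshape(-1,3); c,s=np.cos(p[2]),np.sin(p[2])
    return np.c_[p[0]+c*X[:,0]-s*X[:,1],p[1]+s*X[:,0]+c*X[:,1],X[:,2]]
E
python3 - <<'E'
from h import *
from scipy.optimize import least_squares
tz=lambda u,v:(205+(u+.5)/5-.5,165+(v+.5)/5-.5)
sz=lambda u,v:(175+(u+.5)/3.5-.5,155+(v+.5)/3.5-.5)
obs=[('top',(-.12,.25,0.0),tz(98,400)),('top',(-.12,-.25,0.0),tz(728,325)),('top',(.1,-.25,.016),tz(690,57)),('top',(.1,.25,.016),tz(72,126)),
('top',(.035,0,.124),tz(391,138)),
('scene',(.1,-.25,0),sz(193,571)),('scene',(-.12,-.25,0),sz(24,398)),('scene',(.035,0,.124),sz(369,256))]
def f(p): return np.concatenate([proj(c,sl2w(p,X))[0]-np.array(z) for c,X,z in obs])
r=least_squares(f,[.6,0,0.1],loss='soft_l1')
print(r.x,np.degrees(r.x[2])); print(f(r.x).reshape(-1,2).round(2))
p=r.x; np.save('p.npy',p)
for c in ['top','scene']:
    print(c,'boss',proj(c,sl2w(p,[.035,0,.124])),'drill',proj(c,sl2w(p,[.035,-.12,.14])),'gauge',proj(c,sl2w(p,[.035,.12,.138])))
    m=env.outline_of(c,'lock_knob')
    if m: print(m[0]['xy'])
E
```

```text
[ 0.57272622 -0.03045819  0.12030129] 6.8927562960389555
[[ 0.15  0.06]
 [-0.6  -0.23]
 [-0.57 -0.92]
 [-0.57 -0.01]
 [-0.27 -0.04]
 [-0.53  1.96]
 [-1.57 -1.03]
 [ 0.   -0.2 ]]
top boss [[282.52596454 192.1599734 ]] drill [[314.5832197  187.39501613]] gauge [[250.41892133 195.18004568]]
[288.4, 223.1]
scene boss [[280.07624826 227.5823228 ]] drill [[246.87003993 250.69285015]] gauge [[311.25960207 200.18133102]]
[259.0, 195.7]
```

```bash
cat >> h.py <<'E'
def cur():
    o=env.get_obs(); return np.array(o['tool_pos']),Ro.from_euler('xyz',o['tool_rot'],degrees=True),o
def plan(P0,R0,P1,R1,n):
    """n rows, rounded, tool frame"""
    P,R=P0.copy(),R0; rows=[]
    rv=(R0.inv()*R1).as_rotvec()
    for i in range(1,n+1):
        Pt=P0+(P1-P0)*i/n; Rt=R0*Ro.from_rotvec(rv*i/n)
        d=np.round(R.inv().apply(Pt-P)*1000,1); t=np.round((R.inv()*Rt).as_rotvec(degrees=True),1)
        P=P+R.apply(d/1000); R=R*Ro.from_rotvec(t,degrees=True); rows.append([d.tolist(),t.tolist()])
    print(json.dumps(rows)); return P,R
def knobR(p,ang=0):
    """tool orientation gripping knob at angle ang(rad)"""
    X=np.array([np.cos(p[2]),np.sin(p[2]),0]);Y=np.array([-X[1],X[0],0]);Z=np.array([0,0,1.])
    s,c=np.sin(np.radians(35)),np.cos(np.radians(35))
    ty=s*X-c*Z; tx=-Y; tz=np.cross(tx,ty)
    return Ro.from_matrix(np.c_[tx,ty,tz])*Ro.from_rotvec([0,-ang,0])
def axis(p):
    X=np.array([np.cos(p[2]),np.sin(p[2]),0]); return -np.sin(np.radians(35))*X+np.array([0,0,np.cos(np.radians(35))])
E
python3 - <<'E'
from h import *
p=np.load('p.npy')
from scipy.optimize import minimize_scalar
for c in ['top']:
  for z in [.13,.15,.17]:
    for px in [(205+410.5/5-.5,165+290.5/5-.5)]:
        r=minimize_scalar(lambda x:((proj(c,sl2w(p,[x,0,z]))[0]-px)**2).sum(),bounds=(-.15,.05),method='bounded'); print(z,r.x,r.fun)
G=sl2w(p,[-.06,0,.165])[0]; P1=G+.13*axis(p)
P0,R0,o=cur(); print(P1)
mid=np.array([.38,-.35,.32])
a=plan(P0,R0,mid,Ro.from_rotvec((knobR(p)*R0.inv()).as_rotvec()*.5)*R0,8)
plan(a[0],a[1],P1,knobR(p),9)
E
```

```text
0.13 -0.08211120244424351 0.03224079167270761
0.15 -0.0851432304452046 5.689530959323132e-05
0.17 -0.08817513630821425 0.02848760513049605
[ 0.43913385 -0.04660751  0.27148977]
[[[-22.5, -12.2, 26.8], [2.2, 1.0, -0.3]], [[-22.9, -11.2, 26.9], [2.1, 0.9, -0.3]], [[-23.3, -10.4, 27.0], [2.2, 1.0, -0.3]], [[-23.7, -9.5, 26.9], [2.2, 1.0, -0.3]], [[-24.2, -8.6, 26.8], [2.2, 0.9, -0.3]], [[-24.5, -7.7, 26.8], [2.1, 1.0, -0.3]], [[-24.9, -6.8, 26.6], [2.2, 0.9, -0.3]], [[-25.3, -6.0, 26.5], [2.2, 1.0, -0.3]]]
[[[-31.0, 9.0, 12.9], [1.9, 0.9, -0.3]], [[-31.3, 9.3, 12.0], [2.0, 0.8, -0.2]], [[-31.4, 9.6, 11.3], [1.9, 0.9, -0.3]], [[-31.7, 9.8, 10.5], [1.9, 0.8, -0.3]], [[-31.9, 9.9, 9.7], [2.0, 0.9, -0.3]], [[-32.0, 10.1, 8.9], [1.9, 0.8, -0.2]], [[-32.2, 10.3, 8.1], [1.9, 0.9, -0.3]], [[-32.4, 10.3, 7.2], [1.9, 0.8, -0.3]], [[-32.6, 10.5, 6.4], [2.0, 0.9, -0.2]]]
```

carry_out(targets=[[[-22.5,-12,27],[2.2,1,-0.3]],[[-23,-11,27],[2.2,1,-0.3]],[[-23,-10,27],[2.2,1,-0.3]],[[-24,-9.5,27],[2.2,1,-0.3]],[[-24,-8.5,27],[2.2,1,-0.3]],[[-24.5,-8,27],[2.2,1,-0.3]],[[-25,-7,26.5],[2.2,1,-0.3]],[[-25,-6,26.5],[2.2,1,-0.3]]], jaw=1)

```text
time_s: 1.65
tool_pos: [0.3816, -0.3491, 0.3209]
tool_rot: [-72.2, -1.2, -75.5]
force: [0.1, -0.2, -0.3]
grip_width: 0.0872
```

carry_out(targets=[[[-31,9,13],[1.9,0.9,-0.3]],[[-31,9,12],[2,0.8,-0.2]],[[-31.5,9.5,11],[1.9,0.9,-0.3]],[[-31.5,10,10.5],[1.9,0.8,-0.3]],[[-32,10,9.5],[2,0.9,-0.3]],[[-32,10,9],[1.9,0.8,-0.2]],[[-32,10,8],[1.9,0.9,-0.3]],[[-32.5,10,7],[1.9,0.8,-0.3]],[[-32.5,10,6.5],[2,0.9,-0.2]],[[0,0,0],[0,0,0]]])

```text
time_s: 2.65
tool_pos: [0.4999, -0.1138, 0.2493]
tool_rot: [-59.0, 4.0, -80.9]
force: [0.1, -0.0, -0.3]
grip_width: 0.0869
```

Run:
```python
from h import *
p=np.load('p.npy')
P,R,o=cur(); np.savez('w1.npz',P=P,R=R.as_matrix()); snap('wrist','w1.png')
print(P,o['tool_rot'],o['qpos'].round(1)); print(knobR(p).as_euler('xyz',degrees=True))
for l in ['lock_knob','casting_boss']:
    r=env.outline_of('wrist',l); print(l,[(d['p'],d['xy'],d['mask'].sum()) for d in r[:2]])
```

```text
[ 0.49994675 -0.11383651  0.24925848] [-58.99550457   3.9660023  -80.89136049] [ 32.  -17.2  -7.  122.  -27.5  53.5 -44.9]
[-5.50000000e+01  1.27222187e-14 -8.31072437e+01]
lock_knob [(0.59, [220.7, 264.2], np.int64(1743))]
casting_boss [(0.9, [232.4, 208.0], np.int64(14701)), (0.19, [240.9, 104.6], np.int64(2042))]
```

View pics/w1.png

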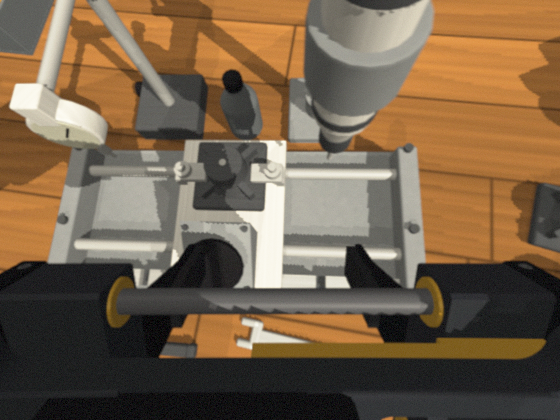

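```bash
cat >> h.py <<'E'
def wproj(P,R,X):
    k=env.get_calibration('wrist'); K=np.array([[k['fx'],0,k['cx']],[0,k['fy'],k['cy']],[0,0,1]])
    H=np.array(k['hand_eye']); X=np.asarray(X,float).reshape(-1,3)
    t=R.inv().apply(X-P); c=(t-H[:3,3])@H[:3,:3]
    return cv2.projectPoints(c,np.zeros(3),np.zeros(3),K,k['D'])[0][:,0]
E
python3 - <<'E'
from h import *
p=np.load('p.npy'); w=np.load('w1.npz'); P,R=w['P'],Ro.from_matrix(w['R'])
for X in [(.035,0,.124),(.035,-.12,.14),(.035,.12,.138),(.1,-.25,.016),(.102,-.07,.072),(.102,.07,.072)]: print(X,wproj(P,R,sl2w(p,X))[0].round(1))
im=cv2.imread('pics/w1.png')[130:310,50:440]; cv2.imwrite('pics/w1z.png',cv2.resize(im,None,fx=2,fy=2,interpolation=cv2.INTER_CUBIC))
im=cv2.imread('pics/w1.png')[220:300,170:270]; im=cv2.convertScaleAbs(im,alpha=3); cv2.imwrite('pics/w1k.png',cv2.resize(im,None,fx=6,fy=6,interpolation=cv2.INTER_CUBIC))
E
```

```text
(0.035, 0, 0.124) [221.9 162.5]
(0.035, -0.12, 0.14) [328.9 157.5]
(0.035, 0.12, 0.138) [114.2 156.6]
(0.1, -0.25, 0.016) [407.3 151.3]
(0.102, -0.07, 0.072) [285.7 131.8]
(0.102, 0.07, 0.072) [185.3 131.7]
```

View pics/w1z.png

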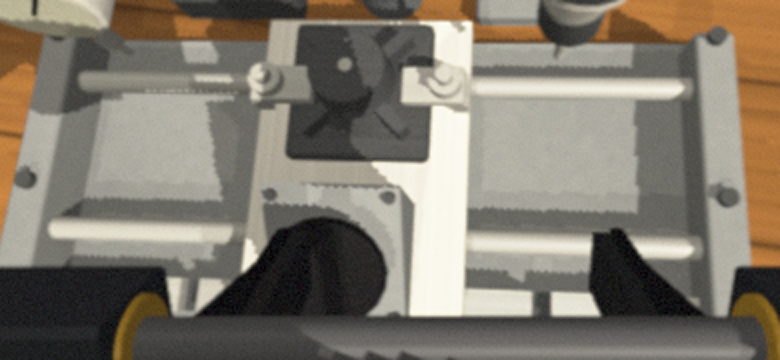

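View pics/w1k.png

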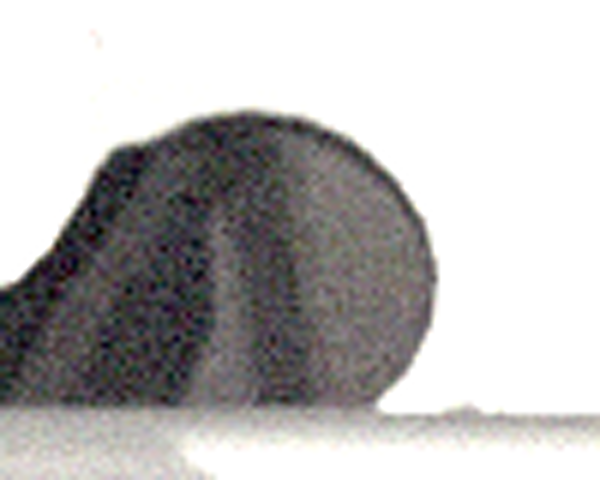

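Run:
```python
from h import *
from scipy.optimize import least_squares
p=np.load('p.npy'); w=np.load('w1.npz'); P,R=w['P'],Ro.from_matrix(w['R'])
a=np.array([-np.sin(np.radians(35)),0,np.cos(np.radians(35))]); u=np.array([a[2],0,-a[0]]); y=np.array([0,1.,0])
th=np.linspace(0,2*np.pi,181)
def rim(g,d=.021): return sl2w(p,g-d*a+.032*(np.cos(th)[:,None]*u+np.sin(th)[:,None]*y))
def f(q):
    g=np.array(q); W=wproj(P,R,rim(g)); T=proj('top',rim(g))
    return np.array([W[:,1].min()-238.3,W[:,0].max()-242.6,T[:,0].min()-278.6,T[:,0].max()-296,T[:,1].min()-215.6])
r=least_squares(f,[-.085,0,.16],diff_step=1e-3,x_scale=.01); print(r.x,f(r.x)); g=r.x
W=wproj(P,R,rim(g)); im=cv2.imread('pics/w1.png')
for c in [tuple(x) for x in W.astype(int)]: cv2.circle(im,c,0,(0,255,0),-1)
wing=lambda s,t:sl2w(p,g+.009*a+s*u+t*y)
for s in (-.032,.032):
  for t in (-.008,.008): cv2.circle(im,tuple(wproj(P,R,wing(s,t))[0].round().astype(int)),1,(0,0,255),-1)
cv2.imwrite('pics/w1o.png',cv2.resize(cv2.convertScaleAbs(im[200:320,150:290],alpha=2),None,fx=5,fy=5))
# face line: point on face = g-.04a ; check height at back
f0=g-.04*a; print('face pt',f0)
np.save('g.npy',g)
```

```text
[-0.09586938 -0.0024206   0.15727076] [ 0.25819864  0.03877719 -0.15600932 -0.12787762 -0.94672474]
face pt [-0.07292632 -0.0024206   0.12450468]
```

View pics/w1o.png

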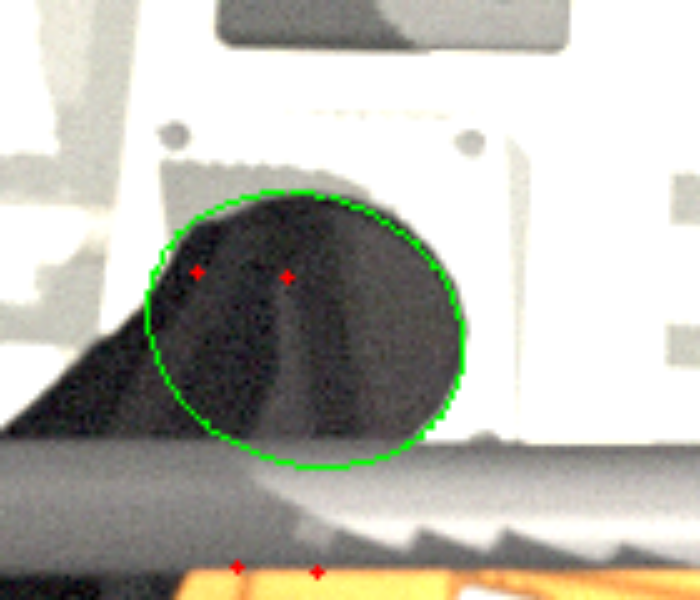

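Run:
```python
from h import *
from scipy.optimize import least_squares
p=np.load('p.npy'); w=np.load('w1.npz'); P,R=w['P'],Ro.from_matrix(w['R'])
a=np.array([-np.sin(np.radians(35)),0,np.cos(np.radians(35))]); u=np.array([a[2],0,-a[0]]); y=np.array([0,1.,0])
th=np.linspace(0,2*np.pi,181)
def rim(g,d=.021): return sl2w(p,g-d*a+.032*(np.cos(th)[:,None]*u+np.sin(th)[:,None]*y))
def f(q):
    g=np.array(q[:3]); h,k=q[3],q[4]; c=g-.04*a
    W=wproj(P,R,rim(g)); T=proj('top',rim(g))
    S=wproj(P,R,sl2w(p,[c+k*u-h*y,c-k*u-h*y,c+k*u+h*y]))
    return np.r_[(S-[[244,228],[247.5,288],[185,226.6]]).ravel(),W[:,1].min()-238.3,W[:,0].max()-242.6,.5*(T[:,0].min()+T[:,0].max()-278.6-296),(T[:,1].min()-215.6)*.5]
r=least_squares(f,[-.085,0,.16,.03,.03],diff_step=1e-3,x_scale=.01); print(r.x,f(r.x).round(2)); g=r.x[:3]; print(g-.04*a)
# constrained y=0
r2=least_squares(lambda q:f([q[0],0,*q[1:]]),[-.085,.16,.03,.03],diff_step=1e-3,x_scale=.01); print(r2.x,r2.fun.round(2))
c=np.array([r2.x[0],0,r2.x[1]]);print('face',c-.04*a, 'top of face at k=.038', c-.04*a+.038*u)
```

```text
[-0.09632558 -0.00271224  0.15437999  0.03101475  0.0364554 ] [-0.01 -0.23 -0.41 -0.67 -0.42 -0.3   1.14  0.8  -0.06 -0.35]
[-0.07338253 -0.00271224  0.1216139 ]
[-0.09545178  0.14384577  0.03203236  0.03760916] [ 0.1  -0.36 -0.31 -0.93 -0.22 -0.42  1.6   0.02 -0.86 -0.18]
face [-0.07250873  0.          0.11107969] top of face at k=.038 [-0.04138095  0.          0.1328756 ]
```

Run:
```python
from h import *
P0,R0,o=cur()
T=Ro.from_euler('xyz',[-90,0,-83],degrees=True)
a=plan(P0,R0,np.array([.44,-.11,.25]),T,5)
plan(*a,np.array([.44,.04,.25]),T,4)
```

```text
[[[-3.6, -5.5, -10.2], [-6.2, 0.1, -0.8]], [[-3.5, -4.4, -10.7], [-6.2, 0.2, -0.9]], [[-3.5, -3.3, -11.2], [-6.3, 0.1, -0.8]], [[-3.3, -2.1, -11.5], [-6.2, 0.1, -0.8]], [[-3.3, -0.9, -11.6], [-6.2, 0.2, -0.9]]]
[[[-37.2, -0.0, 4.5], [0.0, -0.0, 0.0]], [[-37.3, -0.0, 4.6], [0.0, -0.0, 0.0]], [[-37.2, -0.1, 4.5], [0.0, -0.0, 0.0]], [[-37.2, 0.0, 4.6], [0.0, -0.0, 0.0]]]
```

carry_out(targets=[[[-3.5,-5.5,-10],[-6.2,0.1,-0.8]],[[-3.5,-4.5,-10.5],[-6.2,0.2,-0.9]],[[-3.5,-3.5,-11],[-6.2,0.1,-0.8]],[[-3.5,-2,-11.5],[-6.2,0.1,-0.8]],[[-3.5,-1,-11.5],[-6.2,0.2,-0.9]],[[0,0,0],[0,0,0]],[[0,0,0],[0,0,0]]])

```text
time_s: 3.5
tool_pos: [0.441, -0.11, 0.2501]
tool_rot: [-89.8, 0.1, -83.1]
force: [0.1, -0.0, -0.2]
grip_width: 0.087
```

Run:
```python
from h import *
P,R,o=cur(); np.savez('w2.npz',P=P,R=R.as_matrix()); snap('wrist','w2.png')
print(P,o['tool_rot'],o['qpos'].round(1))
```

```text
[ 0.44101213 -0.1099571   0.25012244] [-8.98074621e+01  6.29426297e-02 -8.30920145e+01] [ 32.5  -5.9 -20.1 106.4  -2.2  79.  -70.2]
```

carry_out(targets=[[[-37,0,4.5],[0,0,0]],[[-37,0,4.5],[0,0,0]],[[-37,0,4.5],[0,0,0]],[[-37,0,4.5],[0,0,0]],[[0,0,0],[0,0,0]],[[0,0,0],[0,0,0]]])

```text
time_s: 4.15
tool_pos: [0.4403, 0.0395, 0.2504]
tool_rot: [-89.8, -0.0, -83.0]
force: [-0.2, -0.7, -0.3]
grip_width: 0.087
```

Run:
```python
from h import *
P,R,o=cur(); np.savez('w3.npz',P=P,R=R.as_matrix()); snap('wrist','w3.png')
print(P,o['tool_rot'],o['qpos'].round(1))
for n in '23':
    im=cv2.imread('pics/w%s.png'%n); cv2.imwrite('pics/w%sz.png'%n,cv2.convertScaleAbs(cv2.resize(im[80:300,100:500],None,fx=2,fy=2,interpolation=cv2.INTER_CUBIC),alpha=1.5))
```

```text
[0.44034069 0.03946873 0.25040787] [-8.98348506e+01 -2.50787901e-02 -8.30269201e+01] [ 25.2  -7.9 -30.4 107.4  -4.   79.2 -87.3]
```

View pics/w2z.png

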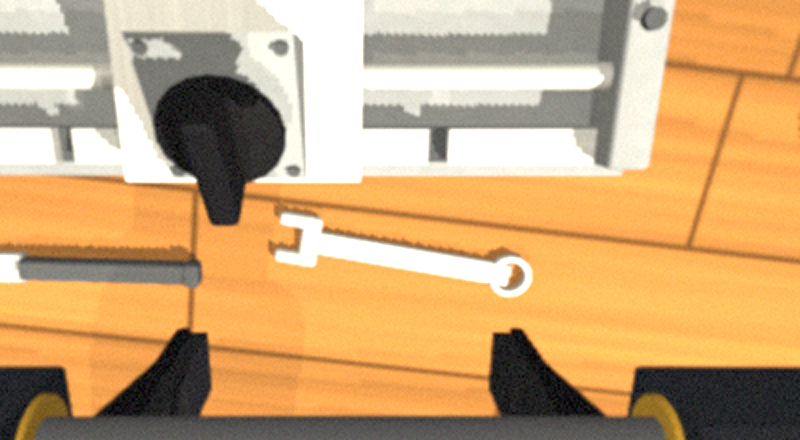

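View pics/w3z.png

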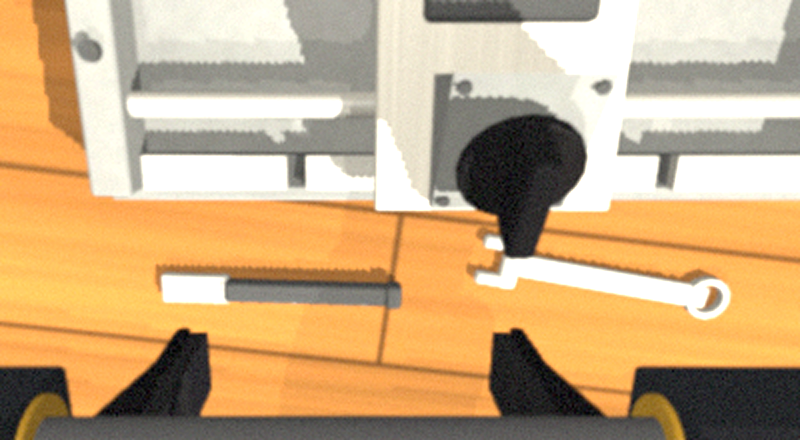

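```bash
cat > fit.py <<'E'
from h import *
from scipy.optimize import least_squares
p=np.load('p.npy')
a=np.array([-np.sin(np.radians(35)),0,np.cos(np.radians(35))]); u=np.array([a[2],0,-a[0]]); y=np.array([0,1.,0])
th=np.linspace(0,2*np.pi,181)
def ld(n): w=np.load(n); return w['P'],Ro.from_matrix(w['R'])
V={n:ld('w%d.npz'%n) for n in (1,2,3)}
z2=lambda U,V_:np.array([100+(U+.5)/2-.5,80+(V_+.5)/2-.5])
def rim(q,g,d): return sl2w(q,g-d*a+.032*(np.cos(th)[:,None]*u+np.sin(th)[:,None]*y))
scr=[(2,1,1,z2(138,47)),(2,1,-1,z2(279,47)),(2,-1,-1,z2(293,170)),(3,1,1,z2(463,87)),(3,1,-1,z2(602,87)),(3,-1,1,z2(442,200)),(1,1,-1,np.array([244,228])),(1,1,1,np.array([185,226.6]))]
rimobs={2:(z2(154,0)[0],z2(286,0)[0],z2(0,75)[1]),3:(z2(457,0)[0],z2(586,0)[0],z2(0,114)[1])}
wing={2:(z2(209,223),z2(240,223)),3:(z2(507,257),z2(537,257))}
def f(v):
    g=v[:3]; k,h=v[3],v[4]; q=p; c=g-.04*a; o=[]
    for n,su,sy,z in scr: o+=list(wproj(*V[n],sl2w(q,c+su*k*u+sy*h*y))[0]-z)
    for n in rimobs:
        W=wproj(*V[n],rim(q,g,.021)); l,r,t=rimobs[n]; o+=[W[:,0].min()-l,W[:,0].max()-r,W[:,1].min()-t]
        A=wproj(*V[n],sl2w(q,[g+.009*a-.032*u+.008*y,g+.009*a-.032*u-.008*y])); o+=list((A-np.array(wing[n])).ravel())
    return np.array(o)
r=least_squares(f,[-.09,0,.15,.03,.03],diff_step=1e-3,x_scale=.01,loss='soft_l1'); print(r.x.round(4)); F=f(r.x).round(1); print(F[:16].reshape(-1,2).tolist()); print(F[16:23],F[23:])
g=r.x[:3]; np.save('g.npy',g); print('face',g-.04*a,'G world',sl2w(p,g))
E
python3 fit.py
```

```text
[-0.094   0.0005  0.1424  0.0356  0.0322]
[[1.1, -0.5], [1.4, -0.4], [0.5, -3.7], [0.0, -0.7], [-0.0, -1.0], [0.6, -3.5], [0.6, 0.2], [0.4, 0.2]]
[-1.4 -0.1  1.5 -1.   1.  -0.5  1. ] [-0.4  1.9  1.9 -2.7  0.3 -1.9  0.3]
face [-0.07106919  0.00052291  0.1096563 ] G world [[ 0.47933069 -0.0412216   0.14242239]]
```

Run:
```python
from h import *
p=np.load('p.npy'); g=np.load('g.npy'); G=sl2w(p,g)[0]; A=axis(p)
P0,R0,o=cur(); K=knobR(p)
S=G+A*.055; print('standoff',S,'grip tcp',G-.016*A)
plan(P0,R0,S,K,8)
```

```text
standoff [ 0.44801199 -0.04500756  0.18747575] grip tcp [ 0.48844159 -0.04012023  0.12931595]
[[[10.5, 7.9, -0.3], [4.4, -0.0, 0.0]], [[10.5, 7.8, -0.9], [4.3, -0.0, 0.0]], [[10.4, 7.7, -1.5], [4.4, -0.0, 0.0]], [[10.5, 7.5, -2.1], [4.3, -0.0, 0.0]], [[10.5, 7.4, -2.7], [4.4, -0.0, 0.0]], [[10.5, 7.2, -3.2], [4.3, -0.0, 0.0]], [[10.5, 6.9, -3.7], [4.4, -0.0, 0.0]], [[10.5, 6.6, -4.3], [4.4, -0.0, 0.0]]]
```

carry_out(targets=[[[10.5,8,0],[4.4,0,0]],[[10.5,8,-1],[4.4,0,0]],[[10.5,7.5,-1.5],[4.4,0,0]],[[10.5,7.5,-2],[4.4,0,0]],[[10.5,7.5,-2.5],[4.4,0,0]],[[10.5,7,-3],[4.4,0,0]],[[10.5,7,-3.5],[4.4,0,0]],[[10.5,6.5,-4.5],[4.2,0,0]],[[0,0,0],[0,0,0]]])

```text
time_s: 5.1
tool_pos: [0.5039, -0.0503, 0.1671]
tool_rot: [-59.7, 0.6, -83.2]
force: [-0.7, 0.5, -0.0]
grip_width: 0.0868
```

Run:
```python
from h import *
p=np.load('p.npy'); g=np.load('g.npy'); G=sl2w(p,g)[0]; A=axis(p)
P,R,o=cur(); K=knobR(p)
print(P,o['tool_rot'],K.as_euler('xyz',degrees=True),o['qpos'].round(1))
e=R.inv().apply(G-P)*1000; print('G in tool mm',e, 'rot err',(R.inv()*K).as_rotvec(degrees=True))
np.savez('w4.npz',P=P,R=R.as_matrix()); snap('wrist','w4.png')
```

```text
[ 0.5039389 -0.0502764  0.1670547] [-59.67219827   0.64943154 -83.2028681 ] [-5.50000000e+01  1.27222187e-14 -8.31072437e+01] [ 19.5 -17.2  -9.2 131.4 -19.1  37.9 -61.1]
G in tool mm [-11.62368928   9.5791325  -32.67161803] rot err [ 4.67160521 -0.43112467 -0.49525274]
```

View pics/w4.png

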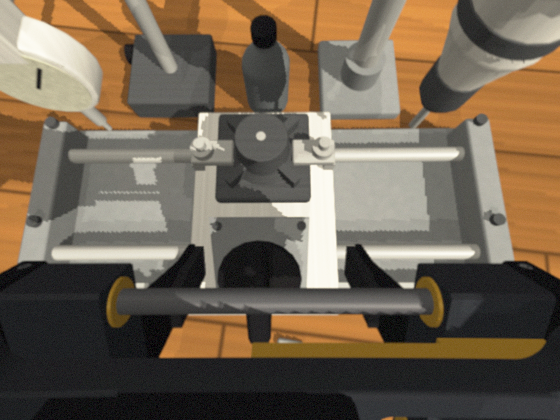

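```bash
cat > kin.py <<'E'
from h import *
def fk(q,L,sg=(-1,-1,-1,-1)):
    q=np.radians(q); d1,d3,a3,a4,d5,a5,a6,d7=L
    P=np.zeros(3);R=Ro.identity()
    def rz(t): return Ro.from_rotvec([0,0,t])
    def ry(t): return Ro.from_rotvec([0,t,0])
    R=rz(sg[0]*q[0]); P=P+R.apply([0,0,d1])
    R=R*ry(q[1])*rz(sg[1]*q[2]); P=P+R.apply([a3,0,d3])
    R=R*ry(q[3]); P=P+R.apply([a4,0,0])
    R=R*rz(sg[2]*q[4]); P=P+R.apply([0,0,d5]) ; P=P+R.apply([a5,0,0])
    R=R*ry(q[5]); P=P+R.apply([a6,0,0]); R=R*rz(sg[3]*q[6]); P=P+R.apply([0,0,d7])
    # final frame: z is tool y
    return P,R
data=[([68.016734,18.438059,-4.0159688,83.174208,1.2958,78.54056,-3.2608],[.25153337,-.5987658,.22147899],[-90.006,.1075,-67.207]),
([32.,-17.2,-7.,122.,-27.5,53.5,-44.9],[.49994675,-.11383651,.24925848],[-58.9955,3.966,-80.891]),
([32.5,-5.9,-20.1,106.4,-2.2,79.,-70.2],[.44101213,-.1099571,.25012244],[-89.807,.063,-83.092]),
([25.2,-7.9,-30.4,107.4,-4.,79.2,-87.3],[.44034069,.03946873,.25040787],[-89.835,-.025,-83.027]),
([19.5,-17.2,-9.2,131.4,-19.1,37.9,-61.1],[.5039389,-.0502764,.1670547],[-59.672,.6494,-83.2029])]
E
cat > kfit.py <<'E'
from kin import *
from scipy.optimize import least_squares
import itertools
best=None
for s in itertools.product([-1,1],repeat=3):
    sg=(-1,)+s; e=[]
    for q,P,r in data: e.append(fk(q,[0]*8,sg)[1].apply([0,0,1])-Ro.from_euler('xyz',r,degrees=True).apply([0,1,0]))
    Q=[(fk(q,[0]*8,sg)[1].inv()*Ro.from_euler('xyz',r,degrees=True)) for q,P,r in data]
    sp=[(Q[0].inv()*x).magnitude()*57.3 for x in Q]
    print(sg,np.abs(e).max().round(3),np.round(sp,1),Q[0].as_matrix().round(2).tolist() if max(sp)<3 else '')
    if max(sp)<3:
        def f(L): return np.concatenate([fk(q,L,sg)[0]-P for q,P,r in data]+[0.02*(L-x0)])
        x0=np.array([.36,.42,.0,0,.4,0,0,.3])
        r=least_squares(f,x0); print(r.x.round(4),np.abs(r.fun[:15]).max())
E
python3 kfit.py
```

```text
(-1, -1, -1, -1) 0.002 [0.  0.1 0.  0.1 0.1] [[-1.0, -0.0, 0.0], [0.0, 0.0, 1.0], [-0.0, 1.0, -0.0]]
[ 4.047e-01  4.858e-01 -3.000e-04  2.095e-01  5.377e-01 -1.047e-01
  1.010e-02  4.335e-01] 0.027438261873280134
(-1, -1, -1, 1) 0.002 [  0.   83.2 133.9 168.  115.7] 
(-1, -1, 1, -1) 0.67 [ 0.  56.8  6.   8.7 39.6] 
(-1, -1, 1, 1) 0.67 [  0.  124.  135.4 170.3 148. ] 
(-1, 1, -1, -1) 0.113 [ 0.   9.2 32.9 53.6 12.1] 
(-1, 1, -1, 1) 0.113 [  0.   78.1 101.7 115.7 105.8] 
(-1, 1, 1, -1) 0.65 [ 0.  52.4 31.1 50.8 33.5] 
(-1, 1, 1, 1) 0.65 [  0.  116.7 102.8 117.3 137.2]
```

```bash
cat > kfit2.py <<'E'
from kin import *
def Rs(q):
    q=np.radians(q);z=lambda t:Ro.from_rotvec([0,0,-t]);y=lambda t:Ro.from_rotvec([0,t,0]); R=z(q[0]);o=[R.as_matrix()]
    for i in range(1,7):
        R=R*(y(q[i]) if i in(1,3,5) else z(q[i])); o.append(R.as_matrix())
    return o
# columns: frames after joint: 1..7 ; z-only, x, y choices
def solve(cols,lam=1e-6):
    A=[];b=[]
    for q,P,r in data:
        M=Rs(q); A.append(np.c_[tuple(M[i][:,j] for i,j in cols)]); b.append(P)
    A=np.vstack(A);b=np.concatenate(b); x=np.linalg.solve(A.T@A+lam*np.eye(len(cols)),A.T@b); return x,np.abs(A@x-b).max(),np.linalg.svd(A)[1]
base=[(0,2),(2,2),(4,2),(6,2)]
for extra in [[],[(2,0)],[(2,0),(4,0)],[(5,0)],[(2,0),(4,0),(5,0)],[(0,0)],[(2,1)],[(2,1),(4,1),(6,1)],[(2,0),(3,0),(4,0),(5,0)],[(0,0),(0,1),(2,0),(2,1),(4,0),(4,1)]]:
    x,e,s=solve(base+extra); print(extra,x.round(4),e.round(4),s.min().round(3))
E
python3 kfit2.py
```

```text
[] [0.2466 0.4267 0.5131 0.3231] 0.0226 0.359
[(2, 0)] [0.2434 0.426  0.5075 0.3211 0.0059] 0.0227 0.352
[(2, 0), (4, 0)] [ 0.1856  0.4594  0.4929  0.3513  0.0054 -0.0536] 0.0245 0.22
[(5, 0)] [ 0.2391  0.4303  0.4939  0.327  -0.0194] 0.0226 0.345
[(2, 0), (4, 0), (5, 0)] [ 0.1959  0.4598  0.4921  0.3562 -0.0113 -0.0456 -0.0189] 0.0243 0.199
[(0, 0)] [0.2154 0.447  0.4504 0.3274 0.0649] 0.0192 0.333
[(2, 1)] [ 0.2466  0.4751  0.5088  0.3748 -0.0266] 0.0034 0.333
[(2, 1), (4, 1), (6, 1)] [ 0.2518  0.468   0.5113  0.3723 -0.0287  0.0044 -0.0042] 0.0024 0.224
[(2, 0), (3, 0), (4, 0), (5, 0)] [ 4.176e-01  4.878e-01  5.407e-01  4.388e-01  1.000e-04  2.226e-01
 -1.087e-01  1.200e-02] 0.0278 0.069
[(0, 0), (0, 1), (2, 0), (2, 1), (4, 0), (4, 1)] [ 2.504e-01  4.671e-01  5.123e-01  3.682e-01  4.000e-04 -1.720e-02
  9.000e-04 -8.000e-03  9.000e-04 -1.200e-03] 0.0005 0.081
```

```bash
cat > ik.py <<'E'
from kfit2 import *
cols=base+[(0,0),(0,1),(2,0),(2,1),(4,0),(4,1)]
x,e,s=solve(cols)
lo=np.array([-163.93,-17.29,-79.2,3.27,-89.18,5.43,-154.24]);hi=np.array([163.93,119.83,71.16,140.29,269.18,117.66,154.24])
Rt=fk(data[0][0],[0]*8)[1].inv()*Ro.from_euler('xyz',data[0][2],degrees=True)
def FK(q):
    M=Rs(q); return sum(M[i][:,j]*c for (i,j),c in zip(cols,x)),Ro.from_matrix(M[6])*Rt
from scipy.optimize import least_squares
def IK(P,R,q0,w=1e-3):
    f=lambda q:np.r_[(FK(q)[0]-P)*10,(R.inv()*FK(q)[1]).as_rotvec()*3,w*(q-q0)/50]
    r=least_squares(f,np.clip(q0,lo+.1,hi-.1),bounds=(lo,hi)); Pq,Rq=FK(r.x)
    return r.x,np.linalg.norm(Pq-P)*1000,np.degrees((R.inv()*Rq).magnitude())
E
cat > t.py <<'E'
from ik import *
p=np.load('p.npy'); g=np.load('g.npy'); A=axis(p); Y=np.array([-np.sin(p[2]),np.cos(p[2]),0])
q0=cur()[2]['qpos']; rng=np.random.default_rng(0)
for name,out,ang,tr,tilt in [('grip',-.016,0,0,0),('stand30',.03,0,0,0),('rel',-.024,60,0,0),('rel@drill',-.016,60,-.12,0),('lock@drill',-.024,0,-.12,0),('stand@drill',.03,0,-.12,0),
   ('grip10',-.016,0,0,10),('rel10',-.024,60,0,10),('reld10',-.024,60,-.12,10),('lockd10',-.024,0,-.12,10)]:
    G=sl2w(p,g)[0]+Y*tr
    # rigid grasp: tool orientation at locked with tilt, then rotated about knob axis
    R=Ro.from_rotvec(A*np.radians(ang))*knobR(p)*Ro.from_rotvec([-np.radians(tilt),0,0])
    P=G-R.apply([0,out,0])
    res=[]
    for k in range(12):
        qs=q0 if k==0 else q0+rng.normal(size=7)*[25,10,30,15,30,20,30]
        s=IK(P,R,qs); res.append((round(s[1]+s[2],2),s[0].round(0).tolist()))
    print(name,P.round(3),'from cur:',res[0],'| best',sorted(res)[0])
E
python3 t.py 2>&1 | grep -v '^\['
```

```text
-1.087e-01  1.200e-02] 0.0278 0.069
  9.000e-04 -8.000e-03  9.000e-04 -1.200e-03] 0.0005 0.081
grip [ 0.488 -0.04   0.129] from cur: (np.float64(9.29), [21.0, -17.0, -11.0, 138.0, -28.0, 28.0, -52.0]) | best (np.float64(9.29), [21.0, -17.0, -11.0, 138.0, -28.0, 28.0, -52.0])
stand30 [ 0.462 -0.043  0.167] from cur: (np.float64(38.82), [25.0, -17.0, -10.0, 134.0, -28.0, 38.0, -49.0]) | best (np.float64(38.82), [25.0, -17.0, -10.0, 134.0, -28.0, 38.0, -49.0])
rel [ 0.493 -0.04   0.123] from cur: (np.float64(3.4), [20.0, -17.0, -11.0, 139.0, -28.0, 27.0, 8.0]) | best (np.float64(3.4), [20.0, -17.0, -11.0, 139.0, -28.0, 27.0, 8.0])
rel@drill [ 0.503 -0.159  0.129] from cur: (np.float64(0.0), [9.0, -12.0, 18.0, 134.0, -30.0, 31.0, 26.0]) | best (np.float64(0.0), [-17.0, -17.0, 41.0, 135.0, -14.0, 29.0, 13.0])
lock@drill [ 0.507 -0.159  0.123] from cur: (np.float64(0.0), [21.0, -10.0, 6.0, 134.0, -36.0, 31.0, -29.0]) | best (np.float64(0.0), [-22.0, -17.0, 45.0, 135.0, -12.0, 28.0, -48.0])
stand@drill [ 0.477 -0.162  0.167] from cur: (np.float64(0.0), [22.0, -17.0, 8.0, 133.0, -29.0, 38.0, -34.0]) | best (np.float64(0.0), [22.0, -17.0, 8.0, 133.0, -29.0, 38.0, -34.0])
grip10 [ 0.486 -0.04   0.128] from cur: (np.float64(0.0), [20.0, -14.0, -13.0, 132.0, -15.0, 38.0, -67.0]) | best (np.float64(0.0), [-2.0, -15.0, 7.0, 133.0, -5.0, 38.0, -75.0])
rel10 [ 0.492 -0.043  0.122] from cur: (np.float64(0.0), [13.0, -17.0, -14.0, 137.0, 4.0, 29.0, -31.0]) | best (np.float64(0.0), [-1.0, -17.0, -2.0, 138.0, 12.0, 30.0, -38.0])
reld10 [ 0.506 -0.163  0.122] from cur: (np.float64(0.0), [14.0, -12.0, 4.0, 133.0, -7.0, 28.0, -3.0]) | best (np.float64(0.0), [-23.0, -17.0, 37.0, 135.0, 16.0, 29.0, -22.0])
lockd10 [ 0.504 -0.159  0.121] from cur: (np.float64(0.0), [24.0, -6.0, -1.0, 127.0, -20.0, 39.0, -47.0]) | best (np.float64(0.0), [10.0, -7.0, 12.0, 127.0, -17.0, 39.0, -49.0])
```

```bash
cat > t2.py <<'E'
from ik import *
p=np.load('p.npy'); g=np.load('g.npy'); A=axis(p); Y=np.array([-np.sin(p[2]),np.cos(p[2]),0])
q0=cur()[2]['qpos']
D=sl2w(p,[.035,-.12,0])[0]; Ga=sl2w(p,[.035,.12,0])[0]
n=np.linspace(-1,1,15)
box=np.array([[.0375*0+.095*i,-.07-.1*(k+1),.0375*j] for i in n for j in n for k in n])
box=np.r_[box,[[0,-.162,.1],[.03,-.162,.1],[-.03,-.162,.1]]]
for tilt in (12,16,20):
  q=q0
  for name,out,ang,tr in [('stand',.035,0,0),('grip',-.015,0,0),('press',-.023,0,0),('t20',-.023,20,0),('t40',-.023,40,0),('rel',-.023,60,0),('up',-.015,60,0),('mid',-.015,60,-.06),('drill',-.015,60,-.12),('press',-.023,60,-.12),('t30',-.023,30,-.12),('lock',-.023,0,-.12),('up',-.015,0,-.12),('stand',.035,0,-.12)]:
    G=sl2w(p,g)[0]+Y*tr; Rg=Ro.from_rotvec(A*np.radians(ang))
    R=Rg*knobR(p)*Ro.from_rotvec([-np.radians(tilt),0,0])
    # grasp pt at knob grip for out=-.015 (4mm out): tool offset fixed in tool frame; press along axis
    if out<=-.015: P=G-R.apply([0,-.015,0])+A*(out+.015)
    else: P=G-R.apply([0,out,0])
    q,e1,e2=IK(P,R,q); W=R.apply(box)+P; W=W[W[:,2]>.13]
    d=lambda C:np.hypot(*(W[:,:2]-C[:2]).T).min()*1000
    print(tilt,name,P.round(3),q.round(0),round(e1+e2,2),'drill',d(D).round(),'gauge',d(Ga).round())
E
python3 t2.py 2>&1 | grep '^[12][0-9] '
```

```text
12 stand [ 0.466 -0.043  0.175] [ 18. -17. -10. 128. -12.  48. -69.] 6.85 drill 138.0 gauge 138.0
12 grip [ 0.485 -0.041  0.129] [ 17. -13. -11. 131. -12.  40. -69.] 0.0 drill 119.0 gauge 119.0
12 press [ 0.49  -0.04   0.122] [ 17. -12. -11. 131. -12.  39. -70.] 0.0 drill 114.0 gauge 114.0
12 t20 [ 0.49  -0.041  0.122] [ 15. -13. -13. 132.  -4.  37. -59.] 0.0 drill 99.0 gauge 115.0
12 t40 [ 0.491 -0.042  0.122] [ 13. -15. -14. 134.   3.  34. -49.] 0.0 drill 106.0 gauge 115.0
12 rel [ 0.491 -0.042  0.123] [ 11. -17. -14. 137.  10.  31. -37.] 0.0 drill 114.0 gauge 123.0
12 up [ 0.487 -0.043  0.13 ] [  7. -17. -10. 136.  11.  32. -39.] 2.56 drill 118.0 gauge 128.0
12 mid [ 0.494 -0.103  0.13 ] [  7. -16.  -1. 136.   8.  30. -26.] 0.0 drill 87.0 gauge 151.0
12 drill [ 0.501 -0.162  0.13 ] [  7. -13.   8. 134.   3.  29. -13.] 0.0 drill 69.0 gauge 191.0
12 press [ 0.506 -0.162  0.123] [  6. -12.   8. 133.   2.  28. -13.] 0.0 drill 64.0 gauge 188.0
12 t30 [ 0.505 -0.161  0.122] [  9.  -9.   8. 129.  -5.  35. -34.] 0.0 drill 95.0 gauge 189.0
12 lock [ 0.504 -0.159  0.122] [ 11.  -6.  10. 126
[... 2196 characters left out ...]
8. -53.] 0.0 drill 120.0 gauge 109.0
20 mid [ 0.493 -0.104  0.129] [ 16. -14. -16. 133.  19.  35. -42.] 0.0 drill 85.0 gauge 129.0
20 drill [ 0.5   -0.164  0.129] [ 18. -11.  -9. 132.  16.  33. -32.] 0.0 drill 62.0 gauge 169.0
20 press [ 0.505 -0.163  0.123] [ 18. -10.  -9. 132.  17.  32. -33.] 0.0 drill 57.0 gauge 166.0
20 t30 [ 0.503 -0.162  0.122] [ 20.  -6.  -7. 124.   4.  42. -46.] 0.0 drill 84.0 gauge 170.0
20 lock [ 0.502 -0.159  0.121] [ 23.  -1.  -3. 119.  -9.  49. -59.] 0.0 drill 66.0 gauge 177.0
20 up [ 0.498 -0.16   0.128] [ 23.  -2.  -3. 119.  -9.  50. -59.] 0.0 drill 70.0 gauge 180.0
20 stand [ 0.485 -0.161  0.176] [ 23.  -7.  -3. 117.  -9.  56. -59.] 0.0 drill 83.0 gauge 188.0
```

```bash
cat >> h.py <<'E'
TILT=18
def toolR(p,ang): return Ro.from_rotvec(axis(p)*np.radians(ang))*knobR(p)*Ro.from_rotvec([-np.radians(TILT),0,0])
def pose(ang,tr,out,press=0,dg=0):
    """out: TCP offset back along tool y from grip with TCP 15mm beyond G"""
    p=np.load('p.npy'); g=np.load('g.npy'); Y=np.array([-np.sin(p[2]),np.cos(p[2]),0])
    R=toolR(p,ang); return sl2w(p,g)[0]+Y*tr+R.apply([0,.015-out,0])-axis(p)*press,R
E
python3 - <<'E'
from h import *
P0,R0,o=cur()
a=plan(P0,R0,*pose(0,0,.05),5)
b=plan(*a,*pose(0,0,0),5)
E
```

```text
[[[-2.2, -4.7, -5.3], [-2.7, -0.1, -0.1]], [[-2.2, -4.5, -5.6], [-2.7, -0.0, -0.1]], [[-2.2, -4.2, -5.7], [-2.6, -0.1, -0.1]], [[-2.2, -3.9, -6.0], [-2.7, -0.0, -0.1]], [[-2.2, -3.6, -6.1], [-2.7, -0.1, -0.2]]]
[[[-0.0, 10.0, 0.0], [0.0, 0.0, 0.0]], [[-0.0, 10.0, 0.0], [0.0, 0.0, 0.0]], [[-0.0, 10.0, 0.0], [0.0, 0.0, 0.0]], [[-0.0, 10.0, 0.0], [0.0, 0.0, 0.0]], [[-0.0, 10.0, 0.0], [0.0, 0.0, 0.0]]]
```

carry_out(targets=[[[-2,-5,-5.5],[-2.7,0,-0.1]],[[-2,-4.5,-5.5],[-2.7,0,-0.1]],[[-2.5,-4,-5.5],[-2.7,-0.1,-0.1]],[[-2.5,-4,-6],[-2.7,0,-0.1]],[[-2,-3.5,-6],[-2.7,-0.1,-0.2]],[[0,0,0],[0,0,0]],[[0,0,0],[0,0,0]]])

```text
time_s: 5.85
tool_pos: [0.4719, -0.0404, 0.1784]
tool_rot: [-72.8, -0.1, -82.8]
force: [-1.1, 0.1, 0.9]
grip_width: 0.087
```

Run:
```python
from h import *
P,R,o=cur(); T,K=pose(0,0,.05)
print(P,o['qpos'].round(1)); print('err tool',R.inv().apply(T-P)*1000,(R.inv()*K).as_rotvec(degrees=True))
snap('wrist','w5.png'); np.savez('w5.npz',P=P,R=R.as_matrix())
p=np.load('p.npy');g=np.load('g.npy');print(wproj(P,R,sl2w(p,g)))
im=cv2.imread('pics/w5.png');cv2.imwrite('pics/w5z.png',cv2.convertScaleAbs(cv2.resize(im[180:400,130:420],None,fx=2.5,fy=2.5),alpha=2))
```

```text
[ 0.47187908 -0.04036638  0.17842689] [ 21.6 -14.3 -15.  123.5  -9.3  53.8 -71.9]
err tool [ 1.72393743  1.55507852 -3.56377455] [-0.17381806  0.28746383  0.05637029]
[[277.35892261 242.62610796]]
```

View pics/w5z.png

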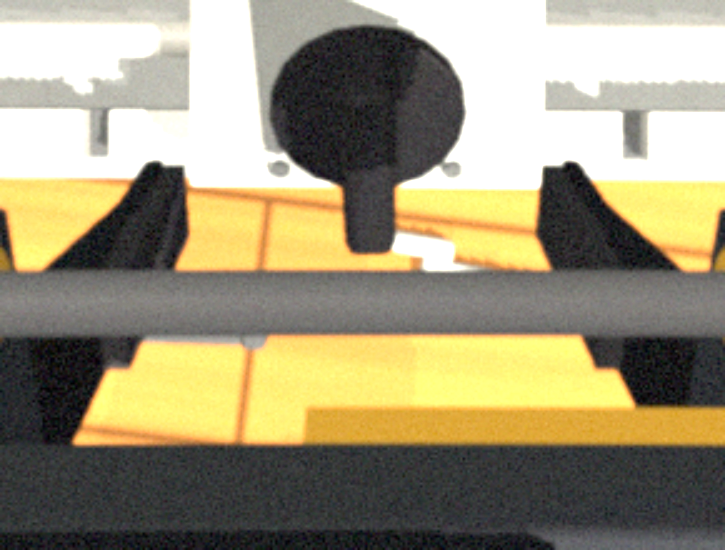

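```bash
cat > t3.py <<'E'
from h import *
exec(open('fit.py').read().split("scr=[")[0].split("def ld")[0].replace('from h import *',''))
w=np.load('w5.npz');P,R=w['P'],Ro.from_matrix(w['R']);g=np.load('g.npy')
z=lambda U,V:np.array([130+(U+.5)/2.5-.5,180+(V+.5)/2.5-.5])
def rim(q,g,d): return sl2w(q,g-d*a+.032*(np.cos(th)[:,None]*u+np.sin(th)[:,None]*y))
def f(g):
    W=wproj(P,R,rim(p,g,.021)); A=wproj(P,R,sl2w(p,[g+.009*a-.032*u+.008*y,g+.009*a-.032*u-.008*y]))
    return np.r_[W[:,0].min()-z(272,0)[0],W[:,0].max()-z(464,0)[0],W[:,1].min()-z(0,25)[1],(A-[z(347,251),z(393,251)]).ravel()]
print(f(g).round(2)); r=least_squares(f,g,diff_step=1e-3,x_scale=.01); print(g,r.x,r.fun.round(2))
P1,R1=pose(0,0,.0); b=plan(P,R,P1,R1,6)
E
python3 t3.py
```

```text
[-1.29  1.75  1.47 -1.66  0.87  0.37  0.92]
[-0.09401225  0.00052291  0.14242239] [-0.09354468  0.00032361  0.13969084] [-0.61  1.49  1.06 -1.32 -0.58  0.46 -0.54]
[[[0.3, 8.6, -0.6], [-0.0, 0.0, 0.0]], [[0.3, 8.6, -0.6], [-0.1, 0.1, 0.0]], [[0.2, 8.6, -0.6], [0.0, 0.0, 0.0]], [[0.3, 8.6, -0.6], [-0.0, 0.1, 0.0]], [[0.3, 8.6, -0.6], [-0.0, 0.0, 0.0]], [[0.3, 8.6, -0.7], [-0.1, 0.1, 0.1]]]
```

carry_out(targets=[[[0.3,8.6,-0.6],[0,0,0]],[[0.3,8.6,-0.6],[0,0,0]],[[0.3,8.6,-0.6],[0,0.1,0]],[[0.3,8.6,-0.6],[0,0.1,0]],[[0.3,8.6,-0.6],[0,0,0]],[[0.3,8.6,-0.6],[-0.1,0.1,0]],[[0,0,0],[0,0,0]]])

```text
time_s: 6.6
tool_pos: [0.4823, -0.0403, 0.1254]
tool_rot: [-73.2, 0.0, -83.1]
force: [-0.4, 1.1, -0.5]
grip_width: 0.0867
```

carry_out(targets=[[[0,0,0],[0,0,0]],[[0,0,0],[0,0,0]],[[0,0,0],[0,0,0]],[[0,0,0],[0,0,0]],[[0,0,0],[0,0,0]],[[0,0,0],[0,0,0]],[[0,0,0],[0,0,0]],[[0,0,0],[0,0,0]]], jaw=0, squeeze=40)

```text
time_s: 7.4
tool_pos: [0.483, -0.0405, 0.1271]
tool_rot: [-73.0, -0.0, -83.1]
force: [0.1, 0.5, 0.2]
grip_width: 0.0311
```

Run:
```python
from h import *
P,R,o=cur(); T,K=pose(0,0,0)
print(P,o['force'],o['wrist_torque'],o['grip_width']); print('err tool',R.inv().apply(T-P)*1000,(R.inv()*K).as_rotvec(degrees=True))
a=(P,R); p=np.load('p.npy')
print(R.inv().apply(-axis(p)*1000*.01), 'axis in tool', R.inv().apply(axis(p)))
```

```text
[ 0.4830153  -0.04053595  0.12712421] [0.14077064 0.54174053 0.16039638] [ 0.00922519  0.36847944 -0.02004871] 0.03111984619418395
err tool [ 0.23869921 -0.7235254   0.89566047] [ 0.0209503  -0.00060263  0.01641409]
[-2.75694435e-03  9.50943421e+00  3.09364728e+00] axis in tool [ 2.75694435e-04 -9.50943421e-01 -3.09364728e-01]
```

carry_out(targets=[[[0,0,0],[0,0,0]],[[0,0,0],[0,0,0]],[[0,0,0],[0,0,0]],[[0,0,0],[0,0,0]],[[0,0,0],[0,0,0]]])

```text
time_s: 7.9
tool_pos: [0.483, -0.0407, 0.1271]
tool_rot: [-73.0, -0.0, -83.1]
force: [0.0, -1.8, 0.2]
grip_width: 0.0155
```

carry_out(targets=[[[0,3,1],[0,0,0]],[[0,3,1],[0,0,0]],[[0,2.5,0.8],[0,0,0]],[[0,0,0],[0,0,0]],[[0,0,0],[0,0,0]]])

```text
time_s: 8.4
tool_pos: [0.4877, -0.0401, 0.1203]
tool_rot: [-73.1, -0.0, -83.1]
force: [-8.1, -0.5, 9.1]
grip_width: 0.0155
```

Run:
```python
from h import *
P,R,o=cur(); T,K=pose(0,0,0); p=np.load('p.npy')
print(P,o['force'],o['wrist_torque'],o['grip_width']); print('err tool',R.inv().apply(T-P)*1000,(R.inv()*K).as_rotvec(degrees=True))
print('press dist', -axis(p)@(P-np.array([.4830,-.0407,.1271]))*1000,'axial force',axis(p)@o['force'])
```

```text
[ 0.48774896 -0.04012641  0.1203341 ] [-8.07733764 -0.5035408   9.13144916] [-0.14161577  1.29752577  0.00627949] 0.015505842419057945
err tool [ 0.08044118 -8.60241976 -1.67329389] [ 0.08887905 -0.00229124  0.02254437]
press dist 8.2859904370702 axial force 12.114192658143175
```

```bash
cat >> h.py <<'E'
def turn(P,R,ang,n,tr=0.,sink=0.):
    p=np.load('p.npy'); g=np.load('g.npy'); Y=np.array([-np.sin(p[2]),np.cos(p[2]),0]); G=sl2w(p,g)[0]+Y*tr; A=axis(p)
    P0,R0=P.copy(),R; rows=[]
    for i in range(1,n+1):
        Q=Ro.from_rotvec(A*np.radians(ang*i/n)); Pt=G+Q.apply(P0-G)-A*sink*i/n; Rt=Q*R0
        d=np.round(R.inv().apply(Pt-P)*1000,1); t=np.round((R.inv()*Rt).as_rotvec(degrees=True),1)
        P=P+R.apply(d/1000); R=R*Ro.from_rotvec(t,degrees=True); rows.append([d.tolist(),t.tolist()])
    print(json.dumps(rows)); print('end',P,R.as_euler('xyz',degrees=True)); return P,R
E
python3 - <<'E'
from h import *
P,R,o=cur(); a=turn(P,R,61.,12,0,.0003)
E
```

```text
[[[0.5, 0.0, 0.0], [0.0, -4.8, -1.6]], [[0.5, 0.0, 0.0], [0.0, -4.9, -1.6]], [[0.5, 0.1, 0.1], [0.0, -4.8, -1.5]], [[0.5, -0.0, -0.0], [0.0, -4.8, -1.6]], [[0.5, -0.0, 0.0], [0.0, -4.9, -1.6]], [[0.5, 0.0, 0.0], [0.0, -4.8, -1.6]], [[0.6, 0.0, 0.0], [0.0, -4.8, -1.6]], [[0.5, 0.1, 0.1], [0.0, -4.9, -1.5]], [[0.5, -0.0, -0.0], [0.0, -4.8, -1.6]], [[0.5, -0.0, 0.0], [0.0, -4.8, -1.6]], [[0.5, 0.0, 0.0], [0.0, -4.8, -1.6]], [[0.5, 0.0, 0.1], [0.0, -4.9, -1.6]]]
end [ 0.49087093 -0.04479905  0.12176945] [-89.37941273 -30.17757509 -27.17356023]
```

Constant twist: do half first, check force, then the rest.

carry_out(targets=[[[0.5,0.1,0],[0,-4.8,-1.6]],[[0.5,0,0],[0,-4.9,-1.6]],[[0.5,0.1,0.1],[0,-4.8,-1.6]],[[0.5,0,0],[0,-4.8,-1.6]]])

```text
time_s: 8.8
tool_pos: [0.4882, -0.0417, 0.1203]
tool_rot: [-74.9, -11.7, -66.1]
force: [-7.1, 0.3, 9.9]
grip_width: 0.0156
```

Run:
```python
from h import *
P,R,o=cur(); p=np.load('p.npy'); A=axis(p)
print(P,o['force'],o['wrist_torque'],o['grip_width'],o['qpos'].round(1),'axial',A@o['force'])
K=toolR(p,0); print('turn',np.degrees((R*K.inv()).as_rotvec()@A),(R*K.inv()).as_rotvec(degrees=True)-A*np.degrees((R*K.inv()).as_rotvec()@A))
```

```text
[ 0.4882481  -0.04170696  0.12027253] [-7.07571611  0.30687073  9.86583573] [ 0.18334747  1.42770624 -0.05704312] 0.015639425761508778 [ 19.3  -9.9 -19.3 127.6   1.5  43.2 -65.8] axial 12.089627431100368
turn 20.515506822617315 [-0.11211808  0.09115705 -0.07027834]
```

carry_out(targets=[[[0.5,0,0],[0,-4.9,-1.6]],[[0.5,0,0],[0,-4.8,-1.6]],[[0.6,0,0],[0,-4.8,-1.6]],[[0.5,0.1,0.1],[0,-4.9,-1.6]],[[0.5,0,0],[0,-4.8,-1.6]],[[0.5,0,0],[0,-4.8,-1.6]],[[0.5,0,0],[0,-4.8,-1.6]],[[0.5,0,0],[0,-4.9,-1.6]],[[0,0,0],[0,0,0]],[[0,0,0],[0,0,0]]])

```text
time_s: 9.8
tool_pos: [0.4901, -0.0438, 0.1208]
tool_rot: [-89.4, -30.3, -27.3]
force: [-10.1, 4.6, 9.6]
grip_width: 0.016
```

```bash
cat > st.py <<'E'
from h import *
P,R,o=cur(); p=np.load('p.npy'); A=axis(p)
print(P.round(4),o['force'].round(1),o['wrist_torque'].round(2),o['grip_width'],o['qpos'].round(1),'axial',A@o['force'])
K=toolR(p,0); print('turn',np.degrees((R*K.inv()).as_rotvec()@A),(R*K.inv()).as_rotvec(degrees=True)-A*np.degrees((R*K.inv()).as_rotvec()@A))
print('axis in tool',R.inv().apply(A),'slideY in tool',R.inv().apply([-np.sin(p[2]),np.cos(p[2]),0]), 'torque about axis',A@o['wrist_torque'])
E
python3 st.py
```

```text
[ 0.4901 -0.0438  0.1208] [-10.1   4.6   9.6] [ 0.91  1.68 -0.41] 0.015999237492764506 [ 15.5 -14.5 -24.  134.5  19.5  35.1 -49.8] axial 13.246133728366921
turn 61.0039679901694 [-0.22845709  0.07917967 -0.15215752]
axis in tool [ 0.00290795 -0.94988364 -0.31259017] slideY in tool [-0.48474039 -0.27474928  0.8303852 ] torque about axis -0.9751789345840979
```

carry_out(targets=[[[0,-2.7,-0.9],[0,0,0]],[[0,-2.7,-0.9],[0,0,0]],[[0,-2.7,-0.9],[0,0,0]],[[0,0,0],[0,0,0]],[[0,0,0],[0,0,0]]])

```text
time_s: 10.3
tool_pos: [0.4854, -0.0443, 0.1275]
tool_rot: [-89.4, -30.3, -27.3]
force: [-5.8, 3.4, 4.3]
grip_width: 0.016
```

```bash
python3 st.py
python3 - <<'E'
from h import *
P,R,o=cur(); p=np.load('p.npy'); Y=np.array([-np.sin(p[2]),np.cos(p[2]),0])
plan(P,R,P-Y*.12,R,12)
snap('top','top1.png')
a=cv2.imread('pics/top1.png')[165:255,205:365]; cv2.imwrite('pics/top1z.png',cv2.resize(a,None,fx=5,fy=5,interpolation=cv2.INTER_CUBIC))
E
```

```text
[ 0.4854 -0.0443  0.1275] [-5.8  3.4  4.3] [ 0.95  1.34 -0.23] 0.015969440539783816 [ 14.5 -15.8 -22.8 134.6  18.4  36.1 -48.6] axial 6.645623904197169
turn 60.98134897576972 [-0.20596051  0.05075603 -0.13890762]
axis in tool [ 0.0028386  -0.95008334 -0.31198333] slideY in tool [-0.48508704 -0.27412778  0.83038818] torque about axis -0.8206923130537671
[[[4.9, 2.7, -8.3], [0.0, 0.0, 0.0]], [[4.8, 2.8, -8.3], [0.0, 0.0, 0.0]], [[4.9, 2.7, -8.3], [0.0, 0.0, 0.0]], [[4.8, 2.8, -8.3], [0.0, 0.0, 0.0]], [[4.9, 2.7, -8.3], [0.0, 0.0, 0.0]], [[4.8, 2.7, -8.3], [0.0, 0.0, 0.0]], [[4.9, 2.8, -8.3], [0.0, 0.0, 0.0]], [[4.8, 2.7, -8.3], [0.0, 0.0, 0.0]], [[4.9, 2.8, -8.3], [0.0, 0.0, 0.0]], [[4.8, 2.7, -8.3], [0.0, 0.0, 0.0]], [[4.9, 2.8, -8.3], [0.0, 0.0, 0.0]], [[4.8, 2.7, -8.3], [0.0, 0.0, 0.0]]]
```

View pics/top1z.png

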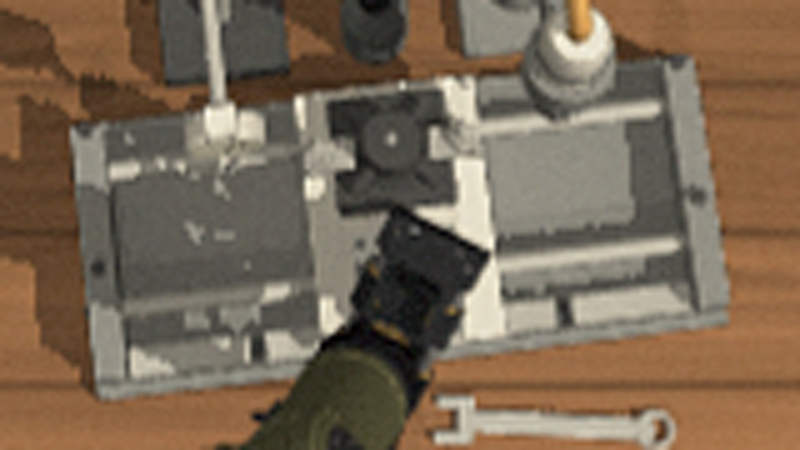

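carry_out(targets=[[[4.9,2.7,-8.3],[0,0,0]],[[4.8,2.8,-8.3],[0,0,0]],[[4.9,2.7,-8.3],[0,0,0]],[[4.8,2.8,-8.3],[0,0,0]]])

```text
time_s: 10.75
tool_pos: [0.4904, -0.0836, 0.1273]
tool_rot: [-89.4, -30.2, -27.2]
force: [-6.1, 6.6, 3.7]
grip_width: 0.0159
```

```bash
python3 st.py
```

```text
[ 0.4904 -0.0836  0.1273] [-6.1  6.6  3.7] [ 1.43  1.4  -0.01] 0.015909156531074175 [ 15.5 -15.  -17.5 134.5  16.9  34.2 -41.5] axial 6.06404614588773
turn 60.99939298743554 [-0.15030686  0.03751994 -0.10133243]
axis in tool [ 0.00206613 -0.95034597 -0.31118849] slideY in tool [-0.48481502 -0.27312302  0.83087798] torque about axis -0.9141444604276036
```

Carriage is moving freely (about 40 mm). I'll continue.

carry_out(targets=[[[4.9,2.7,-8.3],[0,0,0]],[[4.8,2.7,-8.3],[0,0,0]],[[4.9,2.7,-8.3],[0,0,0]],[[4.8,2.7,-8.3],[0,0,0]],[[4.9,2.7,-8.3],[0,0,0]],[[4.8,2.7,-8.3],[0,0,0]],[[4.9,2.7,-8.3],[0,0,0]],[[4.8,2.7,-8.3],[0,0,0]],[[0,0,0],[0,0,0]],[[0,0,0],[0,0,0]],[[0,0,0],[0,0,0]]])

```text
time_s: 11.85
tool_pos: [0.4997, -0.1645, 0.1279]
tool_rot: [-89.4, -30.2, -27.3]
force: [-5.0, 0.1, 3.5]
grip_width: 0.0161
```

```bash
python3 st.py
python3 - <<'E'
from h import *
P,R,o=cur(); p=np.load('p.npy'); Y=np.array([-np.sin(p[2]),np.cos(p[2]),0])
print('moved',(P-np.array([.4854,-.0443,.1275]))@Y,'force Y',o['force']@Y)
for c in ['top','scene','wrist']: snap(c,c+'2.png')
a=cv2.imread('pics/top2.png')[165:255,205:365]; cv2.imwrite('pics/top2z.png',cv2.resize(a,None,fx=5,fy=5,interpolation=cv2.INTER_CUBIC))
print(proj('top',sl2w(p,[[.035,-.12,.124],[.102,-.05,.072],[.102,-.19,.072],[.035,-.12,.14]])))
E
```

```text
[ 0.4997 -0.1645  0.1279] [-5.   0.1  3.5] [ 0.37  1.17 -0.49] 0.01611400560868681 [ 17.1 -12.1  -6.9 132.6  13.1  30.9 -26.7] axial 5.744815766934041
turn 60.937892278327894 [-0.24581912  0.10479309 -0.16207431]
axis in tool [ 0.00292625 -0.94971489 -0.31310233] slideY in tool [-0.48574765 -0.27503322  0.82970232] torque about axis -0.6917658132340262
moved -0.12103678815656911 force Y 0.6629113218054477
[[314.26892393 188.3745579 ]
 [293.12966549 176.87899786]
 [328.71218186 172.68912498]
 [314.5832197  187.39501613]]
```

View pics/top2z.png

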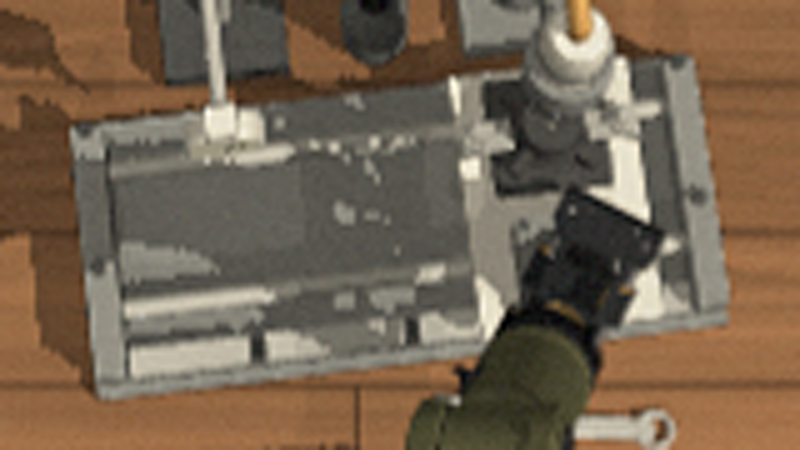

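View pics/wrist2.png

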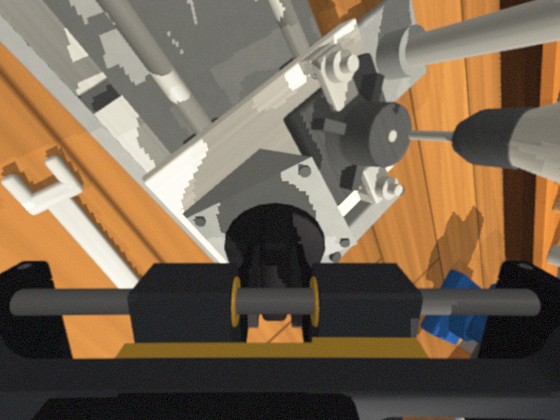

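carry_out(targets=[[[0,2.7,0.9],[0,0,0]],[[0,2.7,0.9],[0,0,0]],[[0,2.7,0.9],[0,0,0]],[[0,0.5,0.1],[0,0,0]],[[0,0,0],[0,0,0]]])

```text
time_s: 12.5
tool_pos: [0.5047, -0.1639, 0.1208]
tool_rot: [-89.5, -30.2, -27.3]
force: [-9.4, 0.7, 9.5]
grip_width: 0.0158
```

```bash
python3 st.py
python3 - <<'E'
from h import *
P,R,o=cur();p=np.load('p.npy')
print('press',-axis(p)@(P-np.array([.4997,-.1645,.1279]))*1000)
turn(P,R,-61.5,12,-.12,.0003)
E
```

```text
[ 0.5047 -0.1639  0.1208] [-9.4  0.7  9.5] [ 0.39  1.51 -0.58] 0.015759372633562724 [ 17.3 -10.8  -7.4 132.5  13.9  29.8 -27.9] axial 13.074862087979522
turn 60.93709872668057 [-0.24996988  0.13272151 -0.1626128 ]
axis in tool [ 0.00270157 -0.94958617 -0.31349451] slideY in tool [-0.4857598  -0.27527     0.82961668] torque about axis -0.8035244258357287
press 8.68974684578852
[[[-0.5, -0.0, 0.1], [-0.0, 4.9, 1.6]], [[-0.6, -0.0, 0.1], [-0.0, 4.8, 1.6]], [[-0.5, -0.0, 0.1], [-0.0, 4.9, 1.6]], [[-0.6, -0.0, 0.2], [-0.1, 4.9, 1.6]], [[-0.5, -0.1, 0.1], [0.0, 4.8, 1.6]], [[-0.6, 0.0, 0.1], [0.0, 4.9, 1.6]], [[-0.5, 0.0, 0.1], [-0.0, 4.9, 1.6]], [[-0.5, -0.0, 0.1], [-0.0, 4.8, 1.7]], [[-0.6, -0.0, 0.1], [-0.0, 4.9, 1.6]], [[-0.5, -0.0, 0.1], [-0.0, 4.9, 1.6]], [[-0.6, -0.0, 0.1], [-0.1, 4.8, 1.6]], [[-0.5, -0.1, 0.2], [0.0, 4.9, 1.6]]]
end [ 0.50232428 -0.15829023  0.11931276] [-73.307497     0.21932446 -83.6483994 ]
```

carry_out(targets=[[[-0.5,0,0.1],[0,4.9,1.6]],[[-0.6,0,0.1],[0,4.8,1.6]],[[-0.5,0,0.1],[0,4.9,1.6]],[[-0.6,0,0.1],[0,4.9,1.6]],[[-0.5,0,0.1],[0,4.8,1.6]],[[-0.6,0,0.1],[0,4.9,1.6]]])

```text
time_s: 13.1
tool_pos: [0.5031, -0.1618, 0.1202]
tool_rot: [-76.9, -16.9, -57.8]
force: [-8.1, 0.1, 8.2]
grip_width: 0.0159
```

```bash
python3 st.py
python3 - <<'E'
from h import *
P,R,o=cur()
p=np.load('p.npy')
K=toolR(p,0);an=np.degrees((R*K.inv()).as_rotvec()@axis(p))
turn(P,R,-an-.8,6,-.12,0)
E
```

```text
[ 0.5031 -0.1618  0.1202] [-8.1  0.1  8.2] [-0.2   1.59 -0.17] 0.01585940184055247 [ 19.5  -6.4  -5.6 125.6   2.1  39.6 -43.5] axial 11.330720637677425
turn 30.13288886868638 [-0.20204817  0.08993152 -0.13289594]
axis in tool [ 0.00335086 -0.95014153 -0.31180096] slideY in tool [-0.86485564 -0.15928234  0.47608177] torque about axis -0.1359395493282667
[[[-0.5, -0.0, 0.1], [-0.0, 4.9, 1.6]], [[-0.5, -0.0, 0.0], [-0.0, 4.9, 1.6]], [[-0.6, -0.1, 0.1], [-0.1, 4.9, 1.6]], [[-0.5, 0.0, 0.0], [0.0, 4.9, 1.6]], [[-0.5, 0.0, 0.1], [0.0, 4.9, 1.6]], [[-0.5, -0.0, 0.0], [-0.0, 4.9, 1.6]]]
end [ 0.50228489 -0.15888108  0.11983686] [-73.15571714   0.2599292  -83.89528044]
```

carry_out(targets=[[[-0.5,0.2,0.1],[0,4.9,1.6]],[[-0.5,0.2,0.1],[0,4.9,1.6]],[[-0.6,0.2,0.1],[0,4.9,1.6]],[[-0.5,0.1,0.1],[0,4.9,1.6]],[[-0.5,0,0.1],[0,4.9,1.6]],[[-0.5,0,0.1],[0,4.9,1.6]],[[0,0,0],[0,0,0]],[[0,0,0],[0,0,0]]])

```text
time_s: 13.9
tool_pos: [0.5027, -0.1596, 0.1196]
tool_rot: [-73.1, 0.2, -83.7]
force: [-10.8, -1.4, 12.6]
grip_width: 0.016
```

```bash
python3 st.py
```

```text
[ 0.5027 -0.1596  0.1196] [-10.8  -1.4  12.6] [-0.21  1.84  0.21] 0.01597588730823141 [ 22.3  -2.4  -2.3 120.8 -10.5  46.8 -57.5] axial 16.580199322314318
turn -0.590179620220483 [-0.18541164  0.03573239 -0.12588562]
axis in tool [ 0.00383567 -0.95074382 -0.30995398] slideY in tool [-9.99939613e-01 -4.54484264e-04 -1.09801482e-02] torque about axis 0.16528097846915674
```

carry_out(targets=[[[0,-3,-1],[0,0,0]],[[0,-3,-1],[0,0,0]],[[0,-2.5,-0.8],[0,0,0]],[[0,0,0],[0,0,0]],[[0,0,0],[0,0,0]]])

```text
time_s: 14.4
tool_pos: [0.4979, -0.1599, 0.1263]
tool_rot: [-73.0, 0.1, -83.7]
force: [-5.2, -1.4, 4.1]
grip_width: 0.0159
```

```bash
python3 st.py
```

```text
[ 0.4979 -0.1599  0.1263] [-5.2 -1.4  4.1] [-0.39  1.08  0.01] 0.015878270306149512 [ 22.5  -3.4  -2.2 121.  -10.5  47.7 -57.3] axial 6.446585424913016
turn -0.5570270227394717 [-0.18791446 -0.01549099 -0.13192989]
axis in tool [ 0.00401501 -0.95101619 -0.309115  ] slideY in tool [-9.99944684e-01 -8.13076195e-04 -1.04865292e-02] torque about axis 0.15823201006056561
```

carry_out(targets=[[[0,-1,-0.3],[0,0,0]],[[0,0,0],[0,0,0]]])

```text
time_s: 14.6
tool_pos: [0.4975, -0.1598, 0.127]
tool_rot: [-73.0, 0.1, -83.7]
force: [-5.2, -2.5, 4.2]
grip_width: 0.0157
```

carry_out(targets=[[[0,0,0],[0,0,0]],[[0,0,0],[0,0,0]],[[0,0,0],[0,0,0]],[[0,0,0],[0,0,0]],[[0,0,0],[0,0,0]],[[0,0,0],[0,0,0]],[[0,0,0],[0,0,0]],[[0,0,0],[0,0,0]]], jaw=0.8)

```text
time_s: 15.4
tool_pos: [0.498, -0.1589, 0.127]
tool_rot: [-72.9, 0.2, -83.7]
force: [-0.4, 0.1, -0.7]
grip_width: 0.0674
```

carry_out(targets=[[[0,-10,0],[0,0,0]],[[0,-12,0],[0,0,0]],[[0,-12,0],[0,0,0]],[[0,-12,0],[0,0,0]],[[0,-12,0],[0,0,0]],[[0,0,0],[0,0,0]]])

```text
time_s: 16.0
tool_pos: [0.482, -0.1618, 0.1851]
tool_rot: [-72.7, 0.1, -83.7]
force: [0.5, 0.3, 0.2]
grip_width: 0.0694
```

```bash
python3 st.py
python3 - <<'E'
from h import *
P,R,o=cur();np.savez('w6.npz',P=P,R=R.as_matrix())
for c in ['top','scene','wrist']: snap(c,c+'3.png')
p=np.load('p.npy')
print('boss pred at -.12',wproj(P,R,sl2w(p,[.035,-.12,.124])),'drilltip',wproj(P,R,sl2w(p,[.035,-.12,.14])))
g=np.load('g.npy')
print('knob up pred',wproj(P,R,sl2w(p,g+[0,-.12,0])))
E
```

```text
[ 0.482  -0.1618  0.1851] [0.5 0.3 0.2] [ 0.01  0.32 -0.03] 0.06936095134279996 [ 23.1  -8.7  -1.7 118.6 -10.1  55.2 -57.6] axial -0.15367283889604524
turn -0.5309905832465425 [-0.20454639 -0.29551394 -0.16702265]
axis in tool [ 0.00506046 -0.95249091 -0.30452497] slideY in tool [-0.99994414 -0.00199406 -0.01037962] torque about axis -0.04852357864832132
boss pred at -.12 [[273.70267033  77.72120994]] drilltip [[273.6383525   68.30071321]]
knob up pred [[274.98568521 235.75730354]]
```

View pics/wrist3.png

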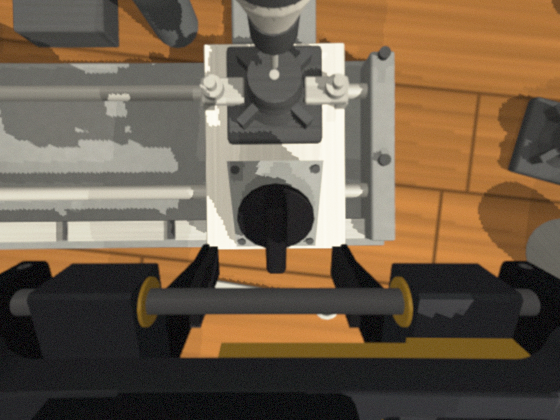

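Run:
```python
from h import *
a=np.array([-np.sin(np.radians(35)),0,np.cos(np.radians(35))]); u=np.array([a[2],0,-a[0]]); y=np.array([0,1.,0]);th=np.linspace(0,2*np.pi,181)
p=np.load('p.npy');w=np.load('w6.npz');P,R=w['P'],Ro.from_matrix(w['R']);g=np.array([-.0935,.0003,.1397])
for tr in(-.12,):
 for pr in (0,.005,.009):
  G=g+[0,tr,0]-pr*a; W=wproj(P,R,sl2w(p,G-.021*a+.032*(np.cos(th)[:,None]*u+np.sin(th)[:,None]*y)))
  print(pr,'rim L,R,T',W.min(0).round(1),W[:,0].max().round(1),'wing end',wproj(P,R,sl2w(p,[G+.009*a-.032*u+.008*y,G+.009*a-.032*u-.008*y])).round(1).tolist())
im=cv2.imread('pics/wrist3.png');cv2.imwrite('pics/w6z.png',cv2.convertScaleAbs(cv2.resize(im[150:300,190:350],None,fx=4,fy=4,interpolation=cv2.INTER_CUBIC),alpha=2.2))
```

```text
0 rim L,R,T [236.7 185.4] 313.4 wing end [[265.9, 272.1], [285.5, 271.9]]
0.005 rim L,R,T [237.3 182.2] 312.7 wing end [[266.0, 267.6], [285.3, 267.3]]
0.009 rim L,R,T [237.7 179.7] 312.1 wing end [[266.1, 264.1], [285.1, 263.8]]
```

View pics/w6z.png

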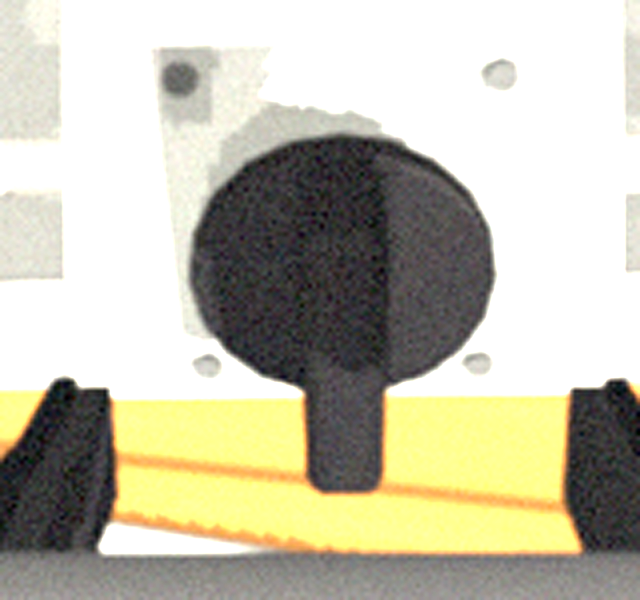

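View pics/scene3.png

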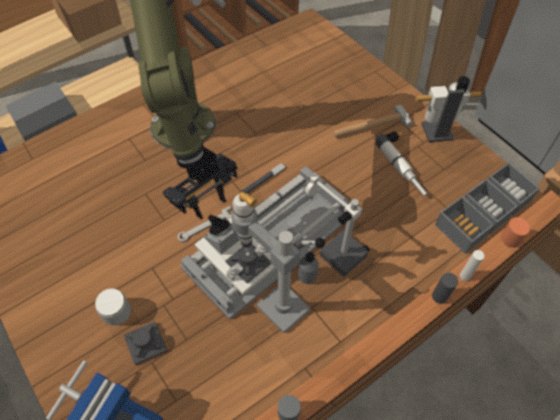

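The wing end is at row 272.4, where I predicted 272.1 for fully up and 264 for pressed. The wing stands straight, the boss is under the bit and the gripper is clear. Handing in.

```bash
python3 -c "
from h import *
print(env.sign_off()); print(env.get_obs()['time_s'])"
```

```text
the job is handed in; nothing more can be done
None
the job is handed in; nothing more can be done
```

I released the knob, slid the carriage 120 mm to the drill's slot at the slide's −y end, pressed and turned the knob back to locked, let it rise, and backed the gripper off. The job is handed in at about 16 s of the 45 s allowed; sign-off gave no verdict.

**Checks after backing off:**
- **Boss under the drill:** in the wrist picture it is within about 1 pixel of the place predicted for that slot, roughly 1 mm. The carriage moved about 121 mm by the tool reading, against 120 mm nominal, while I still held the knob.
- **Knob angle:** the wing stands straight up and down the slope. My last turn reading was −0.6°.
- **Knob height:** the wing end is at row 272.4. I predicted 272.1 for fully up and 264 for still pressed.
- **Contact:** wrist force was about 0.5 N, so the robot touches nothing.
- **Rest of the bench:** nothing looked moved in the last overall picture. I did not measure the loose things one by one.

**What did not go as planned:**
- **Reach:** lining the tool up exactly with the knob's axis was out of reach, because joint 2 hit its lower limit on two approaches. I gripped the wing with the tool 18° more upright and turned it rigidly about the knob's axis.
- **Knob position:** my first estimates of the knob's height disagreed by about 15 mm. Two further wrist views brought that to within about 3 mm before I gripped.

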